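# Select the green filter on the lamp unit and switch the lamp on

### The arm

A 6-joint arm with a two-finger parallel gripper is mounted at the origin on the work surface; the furniture and walls round the work are solid. World frame = base frame: x ahead of the robot, y to its left, z up, the work surface at z = 0. Lengths are in mm, angles in rad, forces in N, time in s.
With the tool pointing down it reaches from about 250 to 775 mm from the base axis. Payload 4 kg.
Tool frame: the origin (TCP) lies at the very end of the fingers, on their centre line; the grasp point (between the pads) lies r.pinch_z behind it (r.pinch_z is the distance from the TCP to the grasp point, in mm); x points along the fingers, z is the direction in which the jaws open and shut, and the axes are right-handed (so a half turn about x gives the same grasp; the last joint's range is limited). The gripper opens to 85 mm and grips with 20 to 120 N. Pads are 22 mm wide; open, the fingers measure 114 mm over their backs; the gripper's body (76 mm by 85 mm) begins 54 mm behind the grasp point. The pads swing forward as they close: fully open they stand 13 mm farther back than shut.
Start: joints at [1.108, 0.087, 1.371, -0, 1.684, -0.103], TCP at [193.659, 514.798, 199.441] pointing down, gripper open.
Joint ranges: [-3.1, 3.1], [-0.76, 2.03], [0.27, 2.55], [-1.08, 4.22], [0.17, 2.65], [-2.57, 2.57]. Speed limits (rad/s): [2.79, 2.79, 3.14, 3.14, 3.14, 3.14].

### API

Orientations are given as a unit quaternion [w, x, y, z].
In Python, from bench import r, vision gives the robot as it stands.
- The arm moves only by the shell command python3 -m pendant 'ROWS' [FORCE]. ROWS is JSON, a list of rows, each an object of numbers: "tx", "ty", "tz": the shift along the world's x, y, z in mm; "spin": the turn about the world's z in degrees; "jaw": the closure, from 0 (fully open) to 1 (shut). In form: [{"tx": .., "ty": .., "tz": .., "spin": .., "jaw": ..}, ...]. A call has 1 to 5 rows; each row shifts and turns the commanded pose from where the row before left it; what a row does not reach is not made up. A row lasts 1/12 s, in which the tool goes at most 41.7 mm and 7.16 degrees, less where a joint would pass 70% of its speed; a pose out of reach is approached as far as the arm can. A call is refused whole if a number of a shift passes 41.7 or a number of a turn 7.16, either way. A call with a gripper value outside its range is refused whole. The fingers move at their own pace and stop on an object; FORCE is the grip in N (left out, the last holds). Time passes only in rows, so rows that do not move let the fingers close. It gives the time, the measured TCP pose, the force and the opening at its end, in the units of the state.
- r.state(): the state, without advancing time (a new reading comes with each control period).
- vision.grab_frame(name): name is "scene" or "top" or "wrist"; returns the picture (420x560x3 uint8, red, green, blue); there is no depth.
- vision.camera_info(name): a dict with "fx", "fy", "cx", "cy" (pixels), "rvec" (rotation vector, rad) and "tvec" (3), from world to camera coordinates, as OpenCV has them; the wrist camera has in their place "mount" (4x4, takes a point from camera to tool coordinates, whose origin is the TCP and whose axes are the tool frame's). Camera axes: x right, y down, z forward; pixel columns grow to the right and rows downward; lengths in mm; the calibration is good to about 2 mm. A picture is of the moment at which its call begins: read the wrist's pose just before it. camera_info takes no time and is no camera call.
- r.hand_in(): hands the job in, once; it reports no verdict.
The state is a dict: "time": time; "joints": joint angles; "qvel": joint speeds; "joint_torque": joint torques, N m; "tool_pos": TCP position; "orientation": TCP orientation; "force": force on the tool from outside, world axes, zero at the start; "torque": the same for the moment, N m; "opening": finger opening in mm.
Only numpy, scipy, OpenCV 4.12 (cv2) and the standard library are available. Lean on these libraries where they do the work, as an engineer would, in place of code of your own. Each camera call takes 0.05 s, during which the arm holds its last target. There are 200 camera calls.

### The job

With a fingertip, push the upright orange tab of the lamp unit's filter selector round, whichever way is needed, until its pointer stands at the green dot. Only then press the white lamp button at the back of the unit fully down and let it go. Push only: do not pinch the tab, and leave everything else on the bench standing where it is.

Things in the scene. Friction and masses are not known exactly. Their poses are not given: they have to be found in the camera images.
- axis (a point): the selector's vertical turning axis where it meets the flat top of the lamp unit (40 mm above the bench). The unit is a round white housing, 178 mm across, fixed on the bench, with a box-shaped rear (110 mm wide) to 110 mm behind the axis. Frame: x points to its rear (away from the robot, within 0.35 rad), y to its left, z up
- selector (a joint): selector angle in rad, positive anticlockwise from above, stops at -2.1 and 2.1. At 0 (starts within 0.25 of it) the tab points to the unit's front, at a black dot; at angle q it points along (-cos q, -sin q) in the frame of axis. The coloured dots stand at q = -1.745, -0.873, 0.873, 1.745, their order changes. Held by friction only: about 2 N at the tab moves it, it stays where left
- tab_centre (a point): centre of the upright orange tab, 53 mm from the axis and 22 mm above the unit's flat top. The tab is 26 mm long radially (40 to 66 mm from the axis) and stands 6 to 38 mm above the flat top; with a black rubber pad on each side it is 16 mm thick. Its frame turns with the selector (x points from the tab to the axis)
- pointer (a point): the point that the tab points at: 76 mm from the axis, on the line through axis and tab, level with the unit's flat top; it lies over a dot's centre when the tab points squarely at that dot. The selector's flat metal disc is 80 mm across and 8 mm above the flat top, its hub 36 mm across and 13 mm; the dots are 2.5 mm thick
- pad_cw (a point): black rubber pad, 20 x 3 x 24 mm, on one side of the tab (at angle 0 the side towards the unit's right (-y)); the point is the middle of its outer face. Push on it to turn the selector clockwise (angle falls). Fingers pressing on both pads at once count as pinching
- pad_ccw (a point): black rubber pad, 20 x 3 x 24 mm, on one side of the tab (at angle 0 the side towards the unit's left (+y)); the point is the middle of its outer face. Push on it to turn the selector anticlockwise (angle grows). Fingers pressing on both pads at once count as pinching
- green_dot: green round disc, 20 mm across and 2.5 mm thick, fixed on the flat top of the lamp unit 76 mm from the selector's turning axis; origin at the centre of its underside. It marks one filter position: the one wanted
- red_dot: red round disc, 20 mm across and 2.5 mm thick, fixed on the flat top of the lamp unit 76 mm from the selector's turning axis; origin at the centre of its underside. It marks one filter position
- blue_dot: blue round disc, 20 mm across and 2.5 mm thick, fixed on the flat top of the lamp unit 76 mm from the selector's turning axis; origin at the centre of its underside. It marks one filter position
- yellow_dot: yellow round disc, 20 mm across and 2.5 mm thick, fixed on the flat top of the lamp unit 76 mm from the selector's turning axis; origin at the centre of its underside. It marks one filter position
- lamp (a joint): travel of the lamp button in m: 0 up, 0.006 fully down. A spring returns it; fully down takes 5 N straight down
- lamp_top (a point): centre of the top face of the white round lamp button, 28 mm across, 18 mm above the flat top, in a black housing (44 mm across, 8 mm high) at the rear of the unit, 78 mm behind the axis
- oil_bottle: brown dropper bottle with black cap, 30 mm across, 84 mm high, loose, to the left of the unit; origin at the centre of its underside
- cup: white specimen cup with red lid, 57 mm across, 60 mm high, loose, right of the unit; origin at the centre of its underside
- stain: purple dropper bottle with white cap, 33 mm across, 98 mm high, loose, near left; origin at the centre of its underside
- counter: white hand tally counter, 28 x 48 x 50 mm, loose, right of the unit; origin at the centre of its underside

How it is judged:
By the outcome, as a careful person would: the job done as asked, in the order asked, and still so for the second after the job is handed in, with the robot touching nothing.
It also fails if it takes over 54 s, if anything falls off the work surface, if the arm or the gripper's body presses on something with over 40 N, if the wrist force passes 120 N, or if a joint passes its speed limit or range.

## Working session

There is one attempt and no reset: what is moved stays moved. The work goes in short steps, Python scripts to look and compute and a shell command to move; the robot and the scene stay as the last step left them, time stands still between calls to the robot, and variables do not carry over. Pictures are saved under pics/ and viewed, about 8 in all and at most 12, crops included, and the job is handed in when it is done.

```bash
mkdir -p pics; python3 - <<'E'
from bench import r, vision
import cv2, numpy as np
for n in ("scene","top"):
    im=vision.grab_frame(n); np.save(f"pics/{n}0.npy",im); cv2.imwrite(f"pics/{n}0.png",im[:,:,::-1])
    print(n,vision.camera_info(n))
print(vision.camera_info("wrist")); print(r.state(), r.pinch_z)
E
```

```text
scene {'fx': 437.6090897674754, 'fy': 437.6090897674754, 'cx': 276.7609606272004, 'cy': 211.25182893296338, 'rvec': array([ 0.66897058, -2.32608705,  1.48691262]), 'tvec': array([440.44423638, 175.3329124 , 782.53038041])}
top {'fx': 424.5757055737037, 'fy': 424.5757055737037, 'cx': 281.13221607232373, 'cy': 210.95687602011458, 'rvec': array([ 2.21487541, -2.14915192,  0.14915288]), 'tvec': array([  9.4871282 , 528.13900883, 869.75351523])}
{'fx': 315.7530822710325, 'fy': 315.7530822710325, 'cx': 282.1032687900335, 'cy': 207.90398499137953, 'mount': array([[-4.64769886e-04, -3.05522410e-01,  9.52184773e-01,
        -1.75432166e+02],
       [ 6.28157068e-06, -9.52184876e-01, -3.05522440e-01,
         7.65797951e+01],
       [ 9.99999892e-01, -1.36016413e-04,  4.44466017e-04,
         3.11929700e-01],
       [ 0.00000000e+00,  0.00000000e+00,  0.00000000e+00,
         1.00000000e+00]])}
{'time': 0.1, 'joints': array([ 1.10789122e+00,  8.79067937e-02,  1.37212148e+00, -6.03823946e-06,
        1.68362116e+00, -1.03083103e-01]), 'qvel': array([-0.0018222 , -0.00241245, -0.00368347, -0.00029627,  0.00319235,
        0.00055943]), 'joint_torque': array([ 2.51948419e-03, -3.53014970e+01, -3.14219213e+01, -1.62439032e-04,
        7.95816217e-03, -3.13626629e-05]), 'tool_pos': array([193.42198374, 514.30802674, 198.33289612]), 'orientation': array([ 0.58076435, -0.40281042,  0.58203695,  0.40210637]), 'force': array([ 0.30164293,  0.08451842, -0.63123895]), 'torque': array([-0.03767522,  0.00942685,  0.00701212]), 'opening': 85.33544079418118} 18.700000000000003
```

View pics/top0.png

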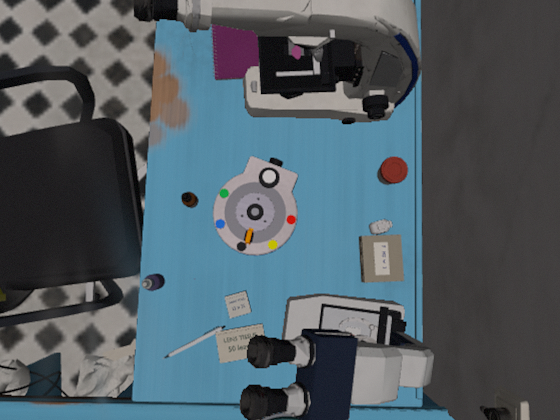

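View pics/scene0.png

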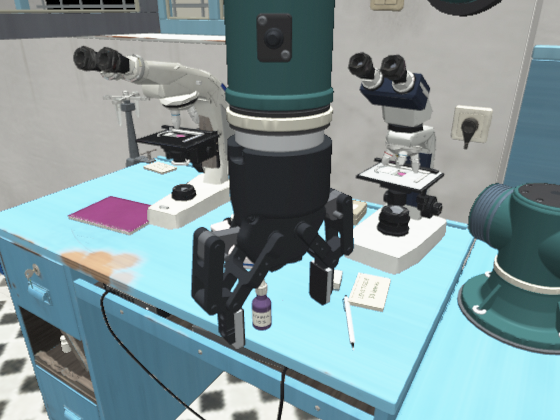

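The top view shows the unit: hub about (255,212), tab (249,236), green (224,193), blue (220,224), yellow (272,245), red (291,219), black (241,246), lamp (269,177). In the scene view the gripper hides the unit. Next I cast rays.

```bash
cat > h.py <<'E'
import numpy as np, cv2
from bench import r, vision
from scipy.spatial.transform import Rotation as R
def cam(name, st=None):
    c=vision.camera_info(name); K=np.array([[c['fx'],0,c['cx']],[0,c['fy'],c['cy']],[0,0,1]])
    if name=='wrist':
        w,x,y,z=st['orientation']; Rt=R.from_quat([x,y,z,w]).as_matrix(); M=c['mount']
        Rc=Rt@M[:3,:3]; o=Rt@M[:3,3]+st['tool_pos']
    else:
        Rw=cv2.Rodrigues(c['rvec'])[0]; Rc=Rw.T; o=-Rc@c['tvec']
    return K,Rc,o
def cast(uv,z,C):
    K,Rc,o=C; d=Rc@np.linalg.solve(K,[uv[0],uv[1],1]); return o+d*(z-o[2])/d[2]
def proj(p,C):
    K,Rc,o=C; q=K@(Rc.T@(np.array(p)-o)); return q[:2]/q[2]
HS={'green':(45,80),'blue':(105,125),'yellow':(24,33),'orange':(10,22),'red':(0,5)}
def blobs(im,box,smin=150,vmin=90):
    x0,y0,x1,y1=box; h=cv2.cvtColor(im,cv2.COLOR_RGB2HSV); out={}
    for n,(a,b) in HS.items():
        m=((h[...,0]>=a)&(h[...,0]<=b)&(h[...,1]>smin)&(h[...,2]>vmin)).astype(np.uint8)
        if n=='red': m|=((h[...,0]>175)&(h[...,1]>smin)&(h[...,2]>vmin)).astype(np.uint8)
        k=np.zeros_like(m); k[y0:y1,x0:x1]=1; m*=k
        N,_,s,c=cv2.connectedComponentsWithStats(m)
        if N>1: i=1+np.argmax(s[1:,4]); out[n]=(c[i],s[i,4])
    return out
E
python3 - <<'E'
from h import *
im=np.load('pics/top0.npy'); C=cam('top'); print('cam',C[2])
b=blobs(im,(205,150,305,258)); 
P={}
for n,(c,a) in b.items():
    z=62 if n=='orange' else 42.5
    P[n]=cast(c,78 if n=='orange' else 42.5,C); print(n,c.round(1),a,P[n].round(1))
for n,uv,z in (('hub',(255,212),53),('lamp',(269,177),58),('black',(241,246),42.5),('oil',(190,200),84),('stain',(153,282),98),('cup',(393,170),60),('counter',(381,227),50)): print(n,cast(uv,z,C).round(1))
# circle fit of dots
A=np.array([P[n][:2] for n in ('green','blue','yellow','red') if n in P])
from scipy.optimize import least_squares
f=least_squares(lambda p:np.hypot(*(A-p).T)-76,A.mean(0)); ax=f.x; print('axis',ax,f.fun)
for n in P: d=P[n][:2]-ax; print(n,'world ang',np.arctan2(d[1],d[0]).round(3),np.hypot(*d).round(1))
E
```

```text
cam [433.24552227  52.2925271  919.26916872]
green [223.5 192.9] 54 [560.  146.6  42.5]
blue [219.8 223.4] 56 [496.2 151.6  42.5]
yellow [272.2 244.2] 63 [456.7  42.2  42.5]
orange [248.3 235.5] 79 [471.5  90.4  78. ]
red [290.7 219.3] 60 [509.3   5.5  42.5]
hub [521.1  79.6  53. ]
lamp [593.8  53.2  58. ]
black [451.1 106.2  42.5]
oil [537.6 207.3  84. ]
stain [377.2 266.3  98. ]
cup [ 617.  -203.4   60. ]
counter [ 498.5 -181.4   50. ]
axis [522.47582414  80.38964831] [ 0.14744926 -0.04559773  0.09456257  0.03865232]
green world ang 1.055 76.1
blue world ang 1.925 76.0
yellow world ang -2.616 76.1
orange world ang 2.947 52.0
red world ang -1.745 76.0
```

```bash
python3 - <<'E'
from h import *
T=cam('top');S=cam('scene'); print('scene cam',S[2])
def ray(uv,C): K,Rc,o=C; d=Rc@np.linalg.solve(K,[uv[0],uv[1],1]); return o,d/np.linalg.norm(d)
def tri(a,b):
    o1,d1=ray(a,T);o2,d2=ray(b,S); s=np.linalg.lstsq(np.c_[d1,-d2],o2-o1,rcond=None)[0]
    p=o1+d1*s[0];q=o2+d2*s[1]; return ((p+q)/2).round(),np.linalg.norm(p-q).round(1)
for a in ((252,350),(247,402)):
    for b in ((361,64),(397,64)): print(a,b,*tri(a,b))
print('head corner', *tri((330,335),(428,95)))
for uv,z in (((285,370),0),((300,297),0),((400,297),0),((405,375),60)): print(cast(uv,z,T).round())
print([x for x in dir(r) if x[0]!='_'])
E
```

```text
scene cam [ 33.22986353 773.12987621 488.1111784 ]
(252, 350) (361, 64) [319.  65. 406.] 6.5
(252, 350) (397, 64) [291.  57. 402.] 62.7
(247, 402) (361, 64) [288.  78. 415.] 43.8
(247, 402) (397, 64) [260.  68. 409.] 9.5
head corner [280. -51. 335.] 99.7
[196.   7.   0.]
[347. -21.   0.]
[ 353. -237.    0.]
[ 206. -228.   60.]
['Unreachable', 'hand_in', 'pinch_z', 'state']
```

```bash
python3 -m pendant '[{"tx":0,"ty":0,"tz":0,"spin":-7,"jaw":1},{"spin":-7,"tx":0,"ty":0,"tz":30,"jaw":1},{"spin":-7,"tx":0,"ty":0,"tz":0,"jaw":1},{"spin":-7,"tx":0,"ty":0,"tz":0,"jaw":1},{"spin":-7,"tx":0,"ty":0,"tz":0,"jaw":1}]'
```

```text
time: 0.52
tool_pos: [193.6, 514.8, 229.5]
orientation: [0.676, -0.207, 0.676, 0.207]
force: [-0.8, 0.4, 0.1]
opening: 25.2
```

```bash
python3 -c "
from h import *
s=r.state();print(s['joints'].round(4),s['tool_pos'].round(1))"
python3 -m pendant '[{"tx":20,"ty":-10,"tz":30,"spin":-7,"jaw":1},{"spin":-7,"tx":35,"ty":-20,"tz":0,"jaw":1},{"spin":-7,"tx":35,"ty":-20,"tz":0,"jaw":1},{"spin":-7,"tx":35,"ty":-20,"tz":0,"jaw":1},{"spin":-7,"tx":0,"ty":0,"tz":0,"jaw":1}]'
python3 -c "
from h import *
s=r.state();print(s['joints'].round(4),s['tool_pos'].round(1))"
python3 -m pendant '[{"tx":20,"ty":10,"tz":30,"spin":0,"jaw":1},{"tx":30,"ty":-20,"tz":30,"spin":0,"jaw":1},{"tx":30,"ty":-20,"tz":30,"spin":0,"jaw":1},{"tx":0,"ty":0,"tz":0,"spin":0,"jaw":1}]'
python3 - <<'E'
from h import *
s=r.state();print(s['joints'].round(4),s['tool_pos'].round(1))
im=vision.grab_frame('scene'); cv2.imwrite('pics/scene1.png',im[:,:,::-1])
E
```

```text
[ 1.1080e+00  8.3400e-02  1.3157e+00 -1.0000e-04  1.7423e+00  5.1390e-01] [193.6 514.8 229.5]
time: 0.93
tool_pos: [324.3, 440.9, 258.5]
orientation: [0.708, 0.008, 0.706, -0.01]
force: [-0.3, 0.7, 0.8]
opening: -0.1
[ 0.8358  0.0786  1.264  -0.0044  1.7998  0.8599] [324.3 440.9 258.5]
time: 1.27
tool_pos: [397.0, 417.0, 347.5]
orientation: [0.71, 0.007, 0.704, -0.005]
force: [-0.4, -0.2, 0.8]
opening: -0.1
[ 0.7134  0.1609  0.9969 -0.0032  1.9755  0.7294] [397.  417.  347.5]
```

View pics/scene1.png

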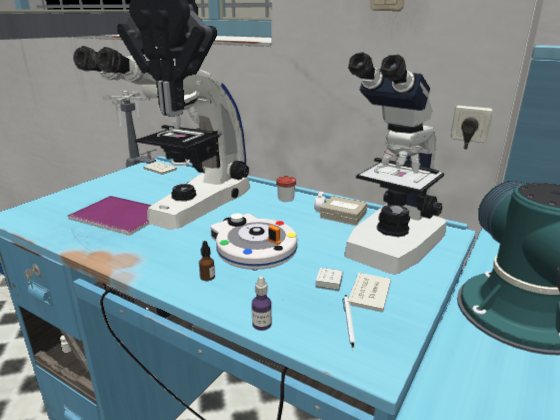

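```bash
python3 - <<'E'
from h import *
D=np.array([[193.4,514.3,198.3,1.1079,.0879,1.3721],[193.6,514.8,229.5,1.108,.0834,1.3157],[324.3,440.9,258.5,.8358,.0786,1.264],[397,417,347.5,.7134,.1609,.9969]])
c,s=np.cos(D[:,3]),np.sin(D[:,3]); rad=D[:,0]*c+D[:,1]*s; lat=-D[:,0]*s+D[:,1]*c; print('lat',lat.round(1))
q2=D[:,4];q23=q2+D[:,5]
# TX2-90 guess: a=50,L1=L2=425,e=0
for a,L1,L2 in ((50,425,425),(0,425,425)): print(rad-(a+L1*np.sin(q2)+L2*np.sin(q23)), D[:,2]-(L1*np.cos(q2)+L2*np.cos(q23)))
A=np.r_[np.c_[np.sin(q2),np.sin(q23),np.ones(4),np.zeros(4)],np.c_[np.cos(q2),np.cos(q23),np.zeros(4),np.ones(4)]]
print(np.linalg.lstsq(A,np.r_[rad,D[:,2]],rcond=None))
print('base (0,0,z) in scene', [proj((0,0,z),cam('scene')).round() for z in (0,200,400,478)])
E
```

```text
lat [56.6 56.6 55.1 55.5]
[36.83423091 42.92517223 47.19187788 65.72157497] [-272.05135117 -266.63574098 -261.33177475 -242.58658579]
[ 86.83423091  92.92517223  97.19187788 115.72157497] [-272.05135117 -266.63574098 -261.33177475 -242.58658579]
(array([ 806.49618003,  535.05929156,  -47.376927  , -664.93245844]), array([137.43919206]), np.int32(4), array([3.04714737, 2.58562285, 0.16601292, 0.04344043]))
base (0,0,z) in scene [array([523., 309.]), array([552., 207.]), array([590.,  78.]), array([607.,  17.])]
```

```bash
python3 - <<'E'
from h import *
S=cam('scene')
print([(z,proj((193.4,514.3,z),S).round()) for z in range(198,600,50)])
print('e', proj((319,65,406),S), proj((260,65,406),S))
E
python3 -m pendant '[{"tx":0,"ty":-20,"tz":40,"spin":0,"jaw":1},{"tx":0,"ty":-30,"tz":30,"spin":0,"jaw":1},{"tx":0,"ty":-40,"tz":0,"spin":0,"jaw":1},{"tx":0,"ty":-40,"tz":0,"spin":0,"jaw":1},{"tx":0,"ty":-40,"tz":0,"spin":0,"jaw":1}]'
python3 - <<'E'
from h import *
s=r.state();print(s['joints'].round(4),s['tool_pos'].round(1))
im=vision.grab_frame('top'); cv2.imwrite('pics/top1.png',im[:,:,::-1])
E
```

```text
[(198, array([280., 360.])), (248, array([280., 316.])), (298, array([280., 266.])), (348, array([280., 211.])), (398, array([280., 147.])), (448, array([280.,  75.])), (498, array([280.,  -8.])), (548, array([ 280., -106.])), (598, array([ 280., -221.]))]
e [359.23843221  64.16689794] [394.42587026  66.38996962]
time: 1.73
tool_pos: [390.9, 250.6, 408.5]
orientation: [0.707, 0.003, 0.707, -0.003]
force: [1.5, -1.1, 0.2]
opening: -0.3
[ 4.4760e-01 -4.7800e-02  1.0920e+00  4.0000e-04  2.0984e+00  4.5580e-01] [390.9 250.6 408.5]
```

View pics/top1.png

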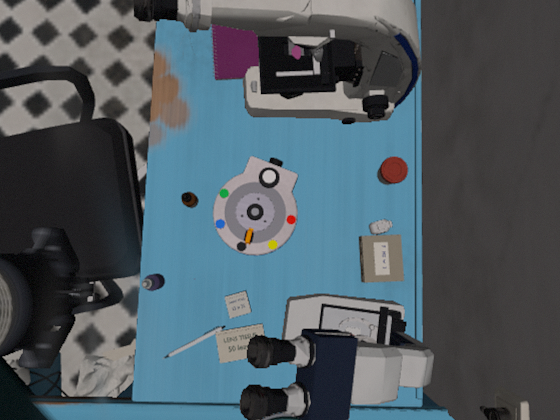

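```bash
python3 - <<'E'
from h import *
T=cam('top'); print([(z,proj((391,250.6,z),T).round()) for z in (408,500,600,650,700,750,800)])
from scipy.optimize import least_squares
D=np.array([[193.4,514.3,198.3,1.1079,.0879,1.3721],[193.6,514.8,229.5,1.108,.0834,1.3157],[324.3,440.9,258.5,.8358,.0786,1.264],[397,417,347.5,.7134,.1609,.9969],[390.9,250.6,408.5,.4476,-.0478,1.092]])
rad=D[:,0]*np.cos(D[:,3])+D[:,1]*np.sin(D[:,3]);print(rad)
q2=D[:,4];q=q2+D[:,5]
f=lambda p:np.r_[p[0]*np.sin(q2)+p[1]*np.sin(q)+p[2]*np.cos(q)+p[4]-rad,p[0]*np.cos(q2)+p[1]*np.cos(q)-p[2]*np.sin(q)+p[3]-D[:,2]]
for fix in (0,1):
  g=least_squares(lambda p:np.r_[f(p),fix*p[4]*10],[425,425,0,-250,0]);print(g.x.round(1),g.fun.round(1))
E
```

```text
[(408, array([ 97., 287.])), (500, array([ 58., 294.])), (600, array([ -9., 306.])), (650, array([-63., 316.])), (700, array([-141.,  331.])), (750, array([-270.,  354.])), (800, array([-517.,  400.]))]
[546.53769738 547.08004975 544.54479609 573.07639588 460.85231   ]
[ 468.7  497.7  107.5 -216.7   -1.1] [ 0.1 -0.3  0.3 -0.  -0.   0.1  0.  -0.1 -0.2  0.2 -0. ]
[ 468.3  496.8  107.1 -216.4   -0. ] [ 0.1 -0.3  0.3 -0.1  0.1  0.3  0.1  0.  -0.4 -0.1 -0. ]
```

```bash
python3 - <<'E'
import numpy as np
from scipy.optimize import fsolve
for rad in (440,470,500,550,600):
  for z in (62,):
    g=fsolve(lambda p:[469*np.sin(p[0])+497*np.sin(p[1])+107*np.cos(p[1])-rad,469*np.cos(p[0])+497*np.cos(p[1])-107*np.sin(p[1])-216-z],[0,1.6])
    for Lt in (350,420):
      h=Lt-216; E=np.array([469*np.sin(g[0]),h+469*np.cos(g[0])]); W=np.array([rad,z+Lt])
      perp=107*np.array([np.cos(g[1]),-np.sin(g[1])]); B=E+perp
      print(rad,g.round(2),Lt,'elbow',E.round(),'wrist',W,'line z at 320, 250:',[np.interp(x,[E[0],W[0]],[E[1],W[1]]).round() for x in(320,250)],'offset line',[np.interp(x,[B[0],W[0]],[B[1],W[1]]).round() for x in(320,250)])
E
```

```text
440 [-0.07  1.74] 350 elbow [-32. 602.] wrist [440 412] line z at 320, 250: [np.float64(460.0), np.float64(489.0)] offset line [np.float64(433.0), np.float64(445.0)]
440 [-0.07  1.74] 420 elbow [-32. 672.] wrist [440 482] line z at 320, 250: [np.float64(530.0), np.float64(559.0)] offset line [np.float64(503.0), np.float64(515.0)]
470 [-0.    1.74] 350 elbow [ -1. 603.] wrist [470 412] line z at 320, 250: [np.float64(473.0), np.float64(501.0)] offset line [np.float64(438.0), np.float64(450.0)]
470 [-0.    1.74] 420 elbow [ -1. 673.] wrist [470 482] line z at 320, 250: [np.float64(543.0), np.float64(571.0)] offset line [np.float64(508.0), np.float64(520.0)]
500 [0.06 1.74] 350 elbow [ 29. 602.] wrist [500 412] line z at 320, 250: [np.float64(485.0), np.float64(513.0)] offset line [np.float64(443.0), np.float64(455.0)]
500 [0.06 1.74] 420 elbow [ 29. 672.] wrist [500 482] line z at 320, 250: [np.float64(555.0), np.float64(583.0)] offset line [np.float64(513.0), np.float64(525.0)]
550 [0.16 1.73] 350 elbow [ 76. 597.] wrist [550 412] line z at 320, 250: [np.float64(502.0), np.float64(529.0)] offset line [np.float64(449.0), np.float64(460.0)]
550 [0.16 1.73] 420 elbow [ 76. 667.] wrist [550 482] line z at 320, 250: [np.float64(572.0), np.float64(599.0)] offset line [np.float64(519.0), np.float64(530.0)]
600 [0.26 1.71] 350 elbow [123. 587.] wrist [600 412] line z at 320, 250: [np.float64(514.0), np.float64(540.0)] offset line [np.float64(451.0), np.float64(461.0)]
600 [0.26 1.71] 420 elbow [123. 657.] wrist [600 482] line z at 320, 250: [np.float64(584.0), np.float64(610.0)] offset line [np.float64(521.0), np.float64(531.0)]
```

The top view shows the gripper at far left (about (80,280)) with the unit unobstructed. Next I go above the start side of the tab, keeping high, and check arm clearance over the near microscope.

```bash
python3 -m pendant '[{"tx":15,"ty":-37,"tz":0,"spin":-5,"jaw":1},{"tx":15,"ty":-37,"tz":0,"spin":-5.6,"jaw":1},{"tx":15,"ty":-37,"tz":0,"spin":0,"jaw":1},{"tx":14,"ty":-37,"tz":0,"spin":0,"jaw":1},{"tx":14,"ty":-37,"tz":-10,"spin":0,"jaw":1}]'
python3 -m pendant '[{"tx":0,"ty":-5,"tz":-40,"spin":0,"jaw":1},{"tx":0,"ty":0,"tz":-40,"spin":0,"jaw":1},{"tx":0,"ty":0,"tz":-40,"spin":0,"jaw":1},{"tx":0,"ty":0,"tz":-40,"spin":0,"jaw":1},{"tx":0,"ty":0,"tz":-40,"spin":0,"jaw":1}]'
python3 - <<'E'
from h import *
s=r.state();print(s['joints'].round(4),s['tool_pos'].round(1),s['joint_torque'].round(1))
a=vision.grab_frame('scene');s=r.state(); b=vision.grab_frame('wrist'); np.save('pics/w2.npy',b)
cv2.imwrite('pics/c2.png',cv2.resize(np.hstack([a,b])[:,:,::-1],(800,300)))
print(s['tool_pos'],s['orientation'])
E
```

```text
time: 2.2
tool_pos: [465.2, 65.6, 399.8]
orientation: [0.704, 0.069, 0.703, -0.068]
force: [0.3, 0.3, -0.2]
opening: 0.1
time: 2.62
tool_pos: [463.6, 62.1, 196.0]
orientation: [0.703, 0.069, 0.705, -0.069]
force: [1.0, 0.2, 0.1]
opening: -0.0
[ 1.1200e-02 -9.5100e-02  1.5592e+00  7.0000e-04  1.6797e+00  2.0650e-01] [463.6  62.1 196. ] [  0.  -28.7 -32.9  -0.    1.   -0. ]
[455.17492812  62.03702583 182.56832077] [ 0.69415493  0.06799843  0.71321499 -0.06963859]
```

View pics/c2.png

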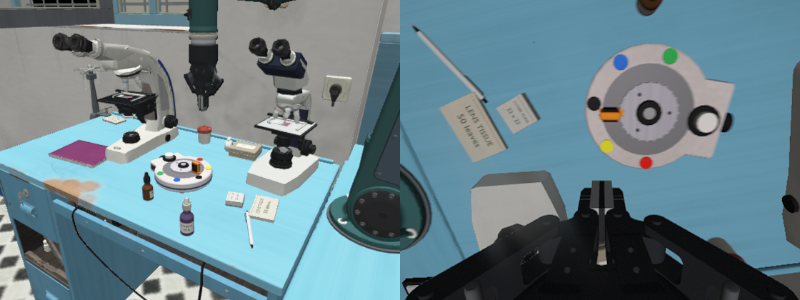

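```bash
cat > st.py <<'E'
from h import *
s=r.state()
for k in('time','joints','qvel','joint_torque','tool_pos','orientation','force','opening'): print(k,np.round(s[k],3))
E
python3 st.py; python3 -m pendant '[{"tx":0,"ty":0,"tz":0,"spin":0,"jaw":1}]'; python3 st.py
```

```text
time 2.717
joints [ 1.100e-02 -9.000e-02  1.574e+00  1.000e-03  1.685e+00  2.060e-01]
qvel [-0.001 -0.027 -0.244 -0.004  0.063 -0.004]
joint_torque [-1.1400e-01 -3.2665e+01 -3.5560e+01 -2.2000e-02 -5.9000e-01  3.0000e-03]
tool_pos [455.862  62.031 186.197]
orientation [ 0.694  0.068  0.713 -0.07 ]
force [-1.166  0.244 -1.385]
opening 0.113
time: 2.8
tool_pos: [462.9, 61.9, 197.0]
orientation: [0.701, 0.069, 0.706, -0.069]
force: [-0.2, -0.8, 1.4]
opening: -0.3
time 2.8
joints [ 0.011 -0.093  1.556  0.     1.686  0.206]
qvel [-0.003 -0.034 -0.174 -0.002 -0.007 -0.001]
joint_torque [-0.0000e+00 -2.4584e+01 -2.7343e+01  2.0000e-03  1.4000e-01  4.0000e-03]
tool_pos [462.929  61.941 196.983]
orientation [ 0.701  0.069  0.706 -0.069]
force [-0.194 -0.815  1.357]
opening -0.342
```

```bash
cat > meas.py <<'E'
from h import *
import sys
from scipy.optimize import least_squares
def run():
    s=r.state(); im=vision.grab_frame('wrist'); np.save('pics/wl.npy',im); C=cam('wrist',s)
    b=blobs(im,(240,0,480,260)); P={}
    for n,(c,a) in b.items(): P[n]=cast(c,78 if n=='orange' else 42.5,C)[:2]; print(n,c.round(),a,P[n].round(1))
    A=np.array([P[n] for n in ('green','blue','yellow','red') if n in P])
    f=least_squares(lambda p:np.hypot(*(A-p).T)-76,A.mean(0)); ax=f.x; print('axis',ax.round(1),f.fun.round(1))
    for n in P: d=P[n]-ax; print(n,np.arctan2(d[1],d[0]).round(3),np.hypot(*d).round(1))
run()
E
python3 -m pendant '[{"tx":0,"ty":-6,"tz":0,"spin":0,"jaw":1},{"tx":0,"ty":0,"tz":0,"spin":0,"jaw":1},{"tx":0,"ty":0,"tz":0,"spin":0,"jaw":1}]'; python3 meas.py
```

```text
time: 3.05
tool_pos: [467.7, 55.0, 204.2]
orientation: [0.707, 0.07, 0.701, -0.069]
force: [0.5, -0.1, 0.3]
opening: -0.4
green [354.  76.] 290 [561.3 145.9]
blue [289.  84.] 294 [497.4 151.3]
yellow [273. 196.] 222 [458.1  41.7]
orange [278. 153.] 339 [473.4  91. ]
red [325. 217.] 209 [510.8   5. ]
axis [523.7  79.9] [-0.1  0.1 -0.1  0. ]
green 1.053 75.9
blue 1.925 76.1
yellow -2.614 75.9
orange 2.926 51.5
red -1.742 76.0
```

```bash
python3 -m pendant '[{"tx":0,"ty":0,"tz":-10,"spin":0,"jaw":1},{"tx":0,"ty":0,"tz":-20,"spin":0,"jaw":1},{"tx":0,"ty":0,"tz":-20,"spin":0,"jaw":1},{"tx":0,"ty":0,"tz":-10,"spin":0,"jaw":1},{"tx":0,"ty":0,"tz":-5,"spin":0,"jaw":1}]'; python3 st.py
python3 -m pendant '[{"tx":0,"ty":0,"tz":0,"spin":0,"jaw":1},{"tx":0,"ty":0,"tz":0,"spin":0,"jaw":1},{"tx":0,"ty":0,"tz":0,"spin":0,"jaw":1}]'; python3 st.py
python3 - <<'E'
from h import *
a=vision.grab_frame('scene'); b=vision.grab_frame('wrist')
cv2.imwrite('pics/c3.png',cv2.resize(np.hstack([a,b])[:,:,::-1],(800,300)))
E
```

```text
time: 3.52
tool_pos: [463.9, 55.2, 132.5]
orientation: [0.703, 0.069, 0.705, -0.069]
force: [-0.8, 0.1, -0.7]
opening: 0.1
time 3.517
joints [-0.003 -0.073  1.665 -0.     1.553  0.193]
qvel [-0.     0.017  0.055  0.    -0.108  0.001]
joint_torque [-2.0000e-03 -2.7835e+01 -3.1064e+01  1.0000e-03 -7.0000e-03  0.0000e+00]
tool_pos [463.939  55.17  132.489]
orientation [ 0.703  0.069  0.705 -0.069]
force [-0.795  0.139 -0.661]
opening 0.098
time: 3.77
tool_pos: [465.9, 55.2, 135.8]
orientation: [0.705, 0.069, 0.703, -0.069]
force: [0.2, -0.2, 0.3]
opening: -0.2
time 3.767
joints [-0.003 -0.075  1.66  -0.     1.554  0.193]
qvel [ 0.001 -0.005 -0.001  0.    -0.    -0.   ]
joint_torque [-3.0000e-03 -2.7077e+01 -3.0320e+01 -0.0000e+00  5.0000e-03  0.0000e+00]
tool_pos [465.865  55.161 135.835]
orientation [ 0.705  0.069  0.703 -0.069]
force [ 0.194 -0.17   0.301]
opening -0.231
```

View pics/c3.png

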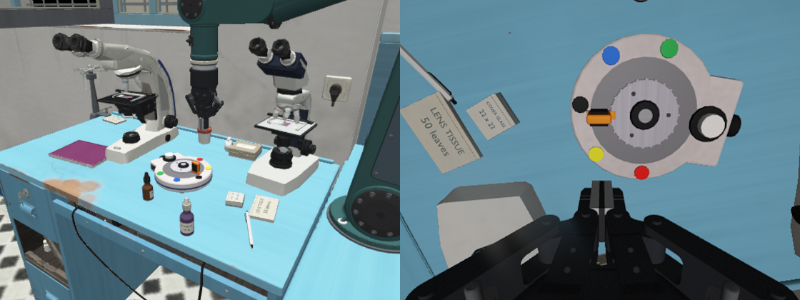

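The scene view shows the forearm underside about 35 px above the eyepieces, so there is clearance. In the wrist view the fingers are clear of the unit's right side and the tab at (598,116) is untouched. Continuing down.

```bash
python3 -m pendant '[{"tx":0,"ty":0,"tz":-12,"spin":0,"jaw":1},{"tx":0,"ty":0,"tz":-15,"spin":0,"jaw":1},{"tx":0,"ty":0,"tz":-10,"spin":0,"jaw":1},{"tx":0,"ty":0,"tz":-5,"spin":0,"jaw":1},{"tx":0,"ty":0,"tz":0,"spin":0,"jaw":1}]'
python3 - <<'E'
from h import *
s=r.state(); print(s['joint_torque'].round(1))
a=vision.grab_frame('scene'); cv2.imwrite('pics/c4.png',cv2.resize(a[0:120,200:560,::-1],(720,240)))
E
```

```text
time: 4.28
tool_pos: [463.6, 55.2, 90.5]
orientation: [0.702, 0.069, 0.705, -0.069]
force: [-0.0, -0.1, 0.3]
opening: -0.1
[ -0.  -28.1 -30.2   0.   -0.1   0. ]
```

View pics/c4.png

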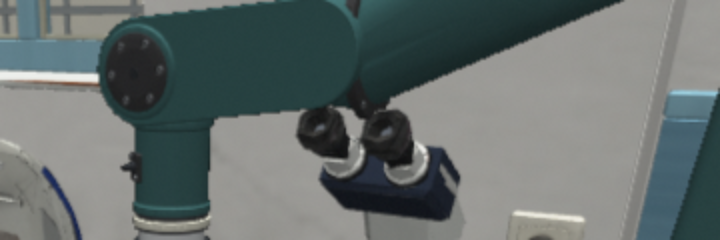

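```bash
python3 st.py; python3 - <<'E'
from h import *
S=cam('scene')
for y in (-60,0,55,110,150): print(y,[proj((464,y,z),S).round() for z in (400,450,500)])
print('eyepiece near x319:',[proj((319,y,z),S).round() for y,z in((65,406),(65,380),(0,406),(0,430))])
o,d=S[2],None
K,Rc,o=S
def atx(uv,ax,val):
    d=Rc@np.linalg.solve(K,[uv[0],uv[1],1]); return (o+d*(val-o[ax])/d[ax]).round()
# forearm lower edge pixels cast to planes of constant y
for uv in ((280,58),(360,54),(375,54)):
    print(uv,[(y,atx(uv,1,y)) for y in (-50,0,50)])
print('cap',[ (y,atx((267,37),1,y)) for y in (-50,0,55,100)])
# eyepiece top pixels
for uv in ((361,53),(394,53),(375,75),(428,80),(360,100),(420,108)): print('e',uv,[(y,atx(uv,1,y)) for y in (65,0)])
E
```

```text
time 4.333
joints [-0.003 -0.048  1.724 -0.     1.467  0.193]
qvel [ 0.001 -0.011 -0.028  0.     0.004  0.001]
joint_torque [-4.0000e-03 -2.7445e+01 -2.9458e+01 -1.0000e-03 -4.0000e-03  0.0000e+00]
tool_pos [464.339  55.151  91.581]
orientation [ 0.703  0.069  0.704 -0.069]
force [ 0.478  0.41  -0.253]
opening -0.035
-60 [array([316.,  57.]), array([317.,  30.]), array([318.,   2.])]
0 [array([301.,  60.]), array([302.,  31.]), array([302.,   2.])]
55 [array([286.,  62.]), array([287.,  33.]), array([287.,   1.])]
110 [array([270.,  65.]), array([270.,  34.]), array([270.,   1.])]
150 [array([257.,  68.]), array([256.,  35.]), array([256.,   1.])]
eyepiece near x319: [array([359.,  64.]), array([358.,  81.]), array([374.,  61.]), array([375.,  46.])]
(280, 58) [(-50, array([543., -50., 395.])), (0, array([512.,  -0., 401.])), (50, array([481.,  50., 406.]))]
(360, 54) [(-50, array([365., -50., 411.])), (0, array([345.,   0., 416.])), (50, array([325.,  50., 420.]))]
(375, 54) [(-50, array([336., -50., 412.])), (0, array([318.,   0., 417.])), (50, array([299.,  50., 421.]))]
cap [(-50, array([575., -50., 435.])), (0, array([542.,   0., 438.])), (55, array([506.,  55., 442.])), (100, array([476., 100., 445.]))]
e (361, 53) [(65, array([317.,  65., 423.])), (0, array([343.,   0., 417.]))]
e (394, 53) [(65, array([263.,  65., 426.])), (0, array([284.,   0., 420.]))]
e (375, 75) [(65, array([291.,  65., 391.])), (0, array([314.,   0., 382.]))]
e (428, 80) [(65, array([206.,  65., 389.])), (0, array([221.,   0., 380.]))]
e (360, 100) [(65, array([313.,  65., 349.])), (0, array([339.,   0., 336.]))]
e (420, 108) [(65, array([212.,  65., 346.])), (0, array([228.,   0., 333.]))]
```

The crop shows the forearm underside (row about 105) almost touching the eyepiece tops (about (320,108) and (385,108)). From here I shift outward so the contact is on the inner part of the pad, then go down in small steps and watch the joint torques for arm contact.

```bash
python3 -m pendant '[{"tx":5,"ty":0,"tz":0,"spin":0,"jaw":1},{"tx":8,"ty":0,"tz":0,"spin":0,"jaw":1},{"tx":4,"ty":0,"tz":0,"spin":0,"jaw":1},{"tx":0,"ty":0,"tz":0,"spin":0,"jaw":1},{"tx":0,"ty":0,"tz":0,"spin":0,"jaw":1}]' >/dev/null
python3 st.py | egrep 'torque|pos|force'
python3 -m pendant '[{"tx":0,"ty":0,"tz":-1.5,"spin":0,"jaw":1},{"tx":0,"ty":0,"tz":-1.5,"spin":0,"jaw":1},{"tx":0,"ty":0,"tz":0,"spin":0,"jaw":1},{"tx":0,"ty":0,"tz":0,"spin":0,"jaw":1},{"tx":0,"ty":0,"tz":0,"spin":0,"jaw":1}]' >/dev/null
python3 st.py | egrep 'torque|pos|force'
python3 -m pendant '[{"tx":0,"ty":0,"tz":-1.5,"spin":0,"jaw":1},{"tx":0,"ty":0,"tz":-1.5,"spin":0,"jaw":1},{"tx":0,"ty":0,"tz":0,"spin":0,"jaw":1},{"tx":0,"ty":0,"tz":0,"spin":0,"jaw":1},{"tx":0,"ty":0,"tz":0,"spin":0,"jaw":1}]' >/dev/null
python3 st.py | egrep 'torque|pos|force'
```

```text
joint_torque [-3.3000e-02 -2.9525e+01 -3.0268e+01 -2.0000e-03 -4.3000e-02  0.0000e+00]
tool_pos [482.554  55.169  92.761]
force [ 0.874  0.078 -0.003]
joint_torque [-1.0000e-03 -2.9518e+01 -2.9899e+01 -0.0000e+00  3.0000e-03  0.0000e+00]
tool_pos [481.822  55.183  89.438]
force [-0.55   0.571 -0.235]
joint_torque [ 2.0000e-03 -2.9585e+01 -2.9841e+01 -0.0000e+00  3.0000e-03  0.0000e+00]
tool_pos [481.913  55.174  86.415]
force [-0.048  0.469  0.194]
```

```bash
for i in 1; do python3 -m pendant '[{"tx":0,"ty":0,"tz":-1.5,"spin":0,"jaw":1},{"tx":0,"ty":0,"tz":-1.5,"spin":0,"jaw":1},{"tx":0,"ty":0,"tz":0,"spin":0,"jaw":1},{"tx":0,"ty":0,"tz":0,"spin":0,"jaw":1}]' >/dev/null
python3 st.py | egrep 'torque|pos'; done
python3 -m pendant '[{"tx":0,"ty":0,"tz":-1.5,"spin":0,"jaw":1},{"tx":0,"ty":0,"tz":-1.5,"spin":0,"jaw":1},{"tx":0,"ty":0,"tz":0,"spin":0,"jaw":1},{"tx":0,"ty":0,"tz":0,"spin":0,"jaw":1}]' >/dev/null
python3 st.py | egrep 'torque|pos'
python3 - <<'E'
from h import *
a=vision.grab_frame('scene'); cv2.imwrite('pics/c5.png',cv2.resize(a[10:110,240:440,::-1],(800,400),interpolation=2))
E
```

```text
joint_torque [-1.0000e-03 -2.9626e+01 -2.9785e+01 -0.0000e+00  0.0000e+00 -0.0000e+00]
tool_pos [481.812  55.173  83.262]
joint_torque [ 0.0000e+00 -2.9653e+01 -2.9718e+01 -0.0000e+00  1.0000e-03 -0.0000e+00]
tool_pos [481.823  55.173  80.262]
```

View pics/c5.png

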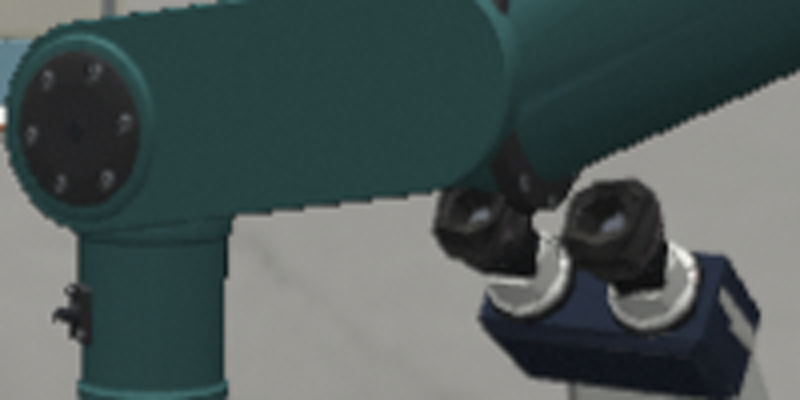

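The forearm passes just behind the eyepiece cup at about (470,190), torque trend is smooth, no contact. Continuing guarded.

```bash
python3 -m pendant '[{"tx":0,"ty":0,"tz":-1.5,"spin":0,"jaw":1},{"tx":0,"ty":0,"tz":-1.5,"spin":0,"jaw":1},{"tx":0,"ty":0,"tz":0,"spin":0,"jaw":1},{"tx":0,"ty":0,"tz":0,"spin":0,"jaw":1}]' >/dev/null
python3 st.py | egrep 'torque|pos'
python3 -m pendant '[{"tx":0,"ty":0,"tz":-1.5,"spin":0,"jaw":1},{"tx":0,"ty":0,"tz":-1.5,"spin":0,"jaw":1},{"tx":0,"ty":0,"tz":0,"spin":0,"jaw":1},{"tx":0,"ty":0,"tz":0,"spin":0,"jaw":1}]' >/dev/null
python3 st.py | egrep 'torque|pos'

```

```text
joint_torque [-1.0000e-03 -2.9696e+01 -2.9659e+01 -0.0000e+00  0.0000e+00 -0.0000e+00]
tool_pos [481.827  55.17   77.291]
joint_torque [-1.0000e-03 -2.9729e+01 -2.9590e+01 -0.0000e+00  1.0000e-03 -0.0000e+00]
tool_pos [481.847  55.153  74.305]
```

```bash
python3 -m pendant '[{"tx":0,"ty":0,"tz":-1.5,"spin":0,"jaw":1},{"tx":0,"ty":0,"tz":-1.5,"spin":0,"jaw":1},{"tx":0,"ty":0,"tz":0,"spin":0,"jaw":1},{"tx":0,"ty":0,"tz":0,"spin":0,"jaw":1}]' >/dev/null
python3 st.py | egrep 'torque|pos|force|time'
python3 -m pendant '[{"tx":0,"ty":0,"tz":-1.5,"spin":0,"jaw":1},{"tx":0,"ty":0,"tz":-1.5,"spin":0,"jaw":1},{"tx":0,"ty":0,"tz":0,"spin":0,"jaw":1},{"tx":0,"ty":0,"tz":0,"spin":0,"jaw":1}]' >/dev/null
python3 st.py | egrep 'torque|pos|force|time'

```

```text
time 7.3
joint_torque [-1.0000e-03 -2.9769e+01 -2.9524e+01 -0.0000e+00  0.0000e+00 -0.0000e+00]
tool_pos [481.832  55.159  71.3  ]
force [ 0.075 -0.191  0.276]
time 7.633
joint_torque [-2.0000e-03 -2.9808e+01 -2.9457e+01 -0.0000e+00  0.0000e+00 -0.0000e+00]
tool_pos [481.853  55.167  68.318]
force [ 0.238 -0.271  0.281]
```

No contact at z = 68. Next I work out the arc for the push.

```bash
python3 - <<'E'
import numpy as np
ax=np.array([523.2,80.1]);R=35.5;d=19
def T(ph): u=np.array([np.cos(ph),np.sin(ph)]);t=np.array([u[1],-u[0]]);return ax+R*u-d*t
p=2.937;print('contact',T(p)); a=T(p)
for k in range(22):
    p-=np.radians(5);b=T(p);print(k+1,np.degrees(p).round(1),(b-a).round(2),b.round(1));a=b
print('goal deg',np.degrees(1.054),T(1.054))
E
python3 -m pendant '[{"tx":0.5,"ty":3,"tz":0,"spin":0,"jaw":1},{"tx":0.5,"ty":3,"tz":0,"spin":0,"jaw":1},{"tx":0.5,"ty":2,"tz":0,"spin":0,"jaw":1},{"tx":0,"ty":0,"tz":0,"spin":0,"jaw":1}]'; python3 st.py | egrep torque
```

```text
contact [484.58019599  68.70874289]
1 163.3 [-0.85  3.41] [483.7  72.1]
2 158.3 [-0.55  3.47] [483.2  75.6]
3 153.3 [-0.24  3.5 ] [482.9  79.1]
4 148.3 [0.07 3.51] [483.   82.6]
5 143.3 [0.37 3.49] [483.4  86.1]
6 138.3 [0.67 3.45] [484.1  89.5]
7 133.3 [0.97 3.38] [485.   92.9]
8 128.3 [1.26 3.28] [486.3  96.2]
9 123.3 [1.54 3.16] [487.8  99.4]
10 118.3 [1.81 3.01] [489.6 102.4]
11 113.3 [2.07 2.84] [491.7 105.2]
12 108.3 [2.31 2.65] [494.  107.9]
13 103.3 [2.53 2.44] [496.6 110.3]
14 98.3 [2.73 2.21] [499.3 112.5]
15 93.3 [2.91 1.96] [502.2 114.5]
16 88.3 [3.07 1.7 ] [505.3 116.2]
17 83.3 [3.21 1.43] [508.5 117.6]
18 78.3 [3.32 1.14] [511.8 118.7]
19 73.3 [3.41 0.85] [515.2 119.6]
20 68.3 [3.47 0.55] [518.7 120.1]
21 63.3 [3.5  0.24] [522.2 120.4]
22 58.3 [ 3.51 -0.07] [525.7 120.3]
goal deg 60.38975160678877 [524.22173238 120.35178335]
time: 7.97
tool_pos: [483.6, 63.7, 68.5]
orientation: [0.704, 0.069, 0.704, -0.069]
force: [0.7, 0.1, -0.2]
opening: -0.1
joint_torque [ 5.0000e-02 -3.0083e+01 -2.9502e+01  2.2000e-02 -2.0000e-03  3.2000e-02]
```

```bash
python3 -m pendant '[{"tx":0.5,"ty":3,"tz":0,"spin":0,"jaw":1},{"tx":0.5,"ty":2.5,"tz":0,"spin":0,"jaw":1},{"tx":-0.8,"ty":3.4,"tz":0,"spin":-5,"jaw":1},{"tx":-0.5,"ty":3.5,"tz":0,"spin":-5,"jaw":1},{"tx":0,"ty":0,"tz":0,"spin":0,"jaw":1}]'; python3 st.py | egrep torque
python3 -m pendant '[{"tx":-0.2,"ty":3.5,"tz":0,"spin":-5,"jaw":1},{"tx":0.1,"ty":3.5,"tz":0,"spin":-5,"jaw":1},{"tx":0,"ty":0,"tz":0,"spin":0,"jaw":1}]'; python3 st.py | egrep torque
```

```text
time: 8.38
tool_pos: [483.1, 76.2, 68.5]
orientation: [0.695, 0.131, 0.695, -0.13]
force: [-1.1, -0.1, -0.3]
opening: -0.4
joint_torque [ 8.3000e-02 -3.0248e+01 -2.9533e+01  3.0000e-02  1.0000e-03  6.6500e-01]
time: 8.63
tool_pos: [483.1, 83.0, 68.5]
orientation: [0.681, 0.19, 0.681, -0.19]
force: [-0.2, 0.4, -0.7]
opening: 0.4
joint_torque [ 1.0700e-01 -3.0332e+01 -2.9505e+01  3.2000e-02  1.0000e-03  6.6200e-01]
```

```bash
python3 - <<'E'
from h import *
s=r.state(); print(s['force'],s['torque'])
a=vision.grab_frame('wrist'); cv2.imwrite('pics/w6.png',a[:,:,::-1])
E
```

```text
[-0.17760297  0.4032838  -0.74725275] [-0.04683111 -0.01509661 -0.01803743]
```

View pics/w6.png

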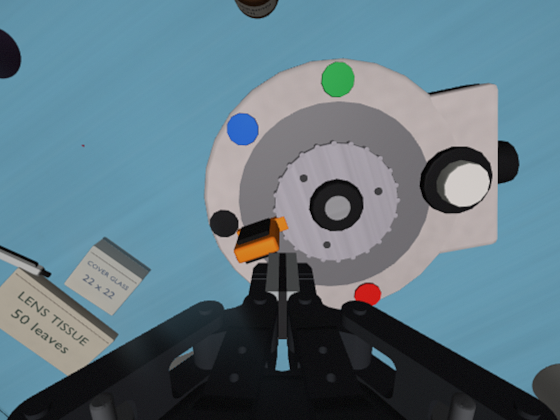

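The wrist view shows the tab at about (258,242) and the fingertip at (283,265) beside its inner end. I compute whether the tab has turned.

```bash
sed -i 's/(240,0,480,260)/(200,30,480,320)/' meas.py; python3 meas.py; python3 - <<'E'
from h import *
C=cam('wrist',r.state()); print('tip px',proj([483,83,68.5],C), 'tip centre cast',cast((284,268),68.5,C))
E
```

```text
green [338.  79.] 862 [561.2 146. ]
blue [242. 128.] 759 [497.3 151.3]
orange [257. 247.] 785 [473.3  91.2]
red [367. 293.] 434 [511.3   5.7]
axis [523.7  80.3] [-0.3 -0.2 -0.4]
green 1.053 75.7
blue 1.928 75.8
orange 2.929 51.6
red -1.737 75.6
tip px [279.14587516 242.90953585] tip centre cast [476.81218946  66.94192841  68.5       ]
```

```bash
python3 - <<'E'
from h import *
s=r.state();C=cam('wrist',s); w,x,y,z=s['orientation']; M=R.from_quat([x,y,z,w]).as_matrix(); print(M.round(3), 'cam',C[2])
for yy in (-11,0,11):
  for b in (0,10,20,30): print(yy,b,[proj(s['tool_pos']+M@np.array([-b,yy,zz]),C).round() for zz in (-9,9)])
im=vision.grab_frame('wrist'); cv2.imwrite('pics/w7.png',cv2.resize(im[200:330,200:380,::-1],(720,520),interpolation=2))
E
```

```text
[[ 0.     0.515  0.857]
 [-0.     0.857 -0.515]
 [-1.    -0.     0.   ]] cam [524.61897125 149.21357784 243.89327396]
-11 0 [array([265., 260.]), array([294., 260.])]
-11 10 [array([264., 268.]), array([295., 268.])]
-11 20 [array([263., 276.]), array([296., 276.])]
-11 30 [array([262., 286.]), array([296., 286.])]
0 0 [array([265., 243.]), array([295., 243.])]
0 10 [array([264., 251.]), array([295., 251.])]
0 20 [array([263., 259.]), array([296., 259.])]
0 30 [array([262., 267.]), array([297., 267.])]
11 0 [array([264., 226.]), array([295., 226.])]
11 10 [array([264., 233.]), array([295., 233.])]
11 20 [array([263., 240.]), array([296., 240.])]
11 30 [array([261., 248.]), array([297., 248.])]
```

View pics/w7.png

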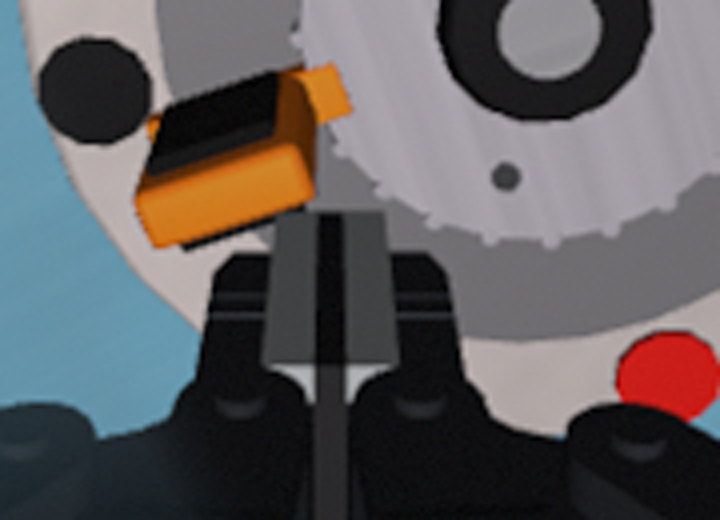

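```bash
python3 - <<'E'
from h import *
S=cam('scene'); print([(z,(proj((465.9,55.2,z),S)*800/1120).round(1)) for z in (126,136,146,156,166,176)])
print([(z,(proj((397,417,z),S)).round(1)) for z in (337,347,357,367,377,387)])
im=cv2.imread('pics/c3.png'); print(im[100:145,200:212].mean(2).astype(int)[:, ::2])
im=cv2.imread('pics/scene1.png'); print(im[85:125:2,162:192:3].mean(2).astype(int))
E
```

```text
[(126, array([203.3, 143.1])), (136, array([203.3, 139.9])), (146, array([203.3, 136.7])), (156, array([203.4, 133.5])), (166, array([203.4, 130.3])), (176, array([203.4, 127. ]))]
[(337, array([175.9, 151.3])), (347, array([175.1, 143. ])), (357, array([174.2, 134.6])), (367, array([173.4, 126. ])), (377, array([172.5, 117.2])), (387, array([171.6, 108.4]))]
[[ 30  25  27  30  30  28]
 [ 31  27  27  30  27  27]
 [ 32  30  29  30  27  24]
 [ 30  34  29  29  27  23]
 [ 29  32  29  29  27  22]
 [ 41  31  29  27  27  31]
 [ 39  34  28  35  48  42]
 [ 31  31  30  55  49  29]
 [ 30  30  28  36  28  29]
 [ 29  27  28  27  27  30]
 [ 30  22  26  29  30  31]
 [ 33  28  27  28  30  30]
 [ 34  31  30  31  30  30]
 [ 30  30  30  35  31  31]
 [ 30  31  29  30  30  30]
 [ 30  32  29  30  32  27]
 [ 35  32  28  30  31  55]
 [107  36  28  31  47 141]
 [125  95  30  26  69 153]
 [ 79 114  36  27  68 150]
 [ 78 111  37  31  69 148]
 [ 78 112  38  35  70 147]
 [ 79 112  35  29  68 145]
 [ 78 112  37  31  68 144]
 [ 78 112  43  31  66 143]
 [ 79 112  42  31  67 144]
 [ 78 112  38  34  58 140]
 [ 78 112
[... 638 characters left out ...]
18 113 110]
 [ 56 115 100  31  31  29  27  24 107 103]
 [ 65 114 101  31  30  26  30  24 236 240]
 [ 73 109 102  41  31  26  27  25 239 189]
 [ 86 105 101  43  31  24  25  25 126 113]
 [ 89 104 102  57  30  27  28  25 118  88]
 [102 101 103  51  29  29  36  23  36  19]
 [114  99 107  56  31  26  47  22  55 102]
 [115  79 109  62  30  21  23  22  92  96]
 [115  63 110  72  32  22  42  66 106 130]
 [113  56 112  92  68  88  99 131 147 133]
 [ 97  25 102  99  99  99  97 129 145 119]
 [147  83  82  95  90  91 138 142 144 138]
 [146 144 147 142 143 124 130 140 142 145]
 [143 145 145 139 152 129 117 137 139 143]
 [141 142 144 146 150 131 121 137 137 143]
 [141 141 143 144 138 129 119 137 135 141]]
```

Findings so far:
- The tab has not moved, although the reported TCP overlaps it.
- Both the scene and wrist views put the visible finger ends about 34 mm above the reported TCP, so the fingers passed over the tab.

I back off and go down again in guarded steps.

```bash
python3 -m pendant '[{"tx":0,"ty":-4,"tz":0,"spin":5,"jaw":1},{"tx":0,"ty":-8,"tz":0,"spin":5,"jaw":1},{"tx":0,"ty":-8,"tz":0,"spin":5,"jaw":1},{"tx":0,"ty":-6,"tz":0,"spin":5,"jaw":1},{"tx":0,"ty":-3,"tz":0,"spin":0,"jaw":1}]' >/dev/null
python3 -m pendant '[{"tx":0,"ty":0,"tz":0,"spin":0,"jaw":1},{"tx":0,"ty":0,"tz":0,"spin":0,"jaw":1},{"tx":0,"ty":0,"tz":-1,"spin":0,"jaw":1},{"tx":0,"ty":0,"tz":-2,"spin":0,"jaw":1},{"tx":0,"ty":0,"tz":0,"spin":0,"jaw":1}]' >/dev/null
python3 st.py | egrep 'torque|pos|force|time'
python3 -m pendant '[{"tx":0,"ty":0,"tz":-1.5,"spin":0,"jaw":1},{"tx":0,"ty":0,"tz":-1.5,"spin":0,"jaw":1},{"tx":0,"ty":0,"tz":0,"spin":0,"jaw":1},{"tx":0,"ty":0,"tz":0,"spin":0,"jaw":1}]' >/dev/null
python3 st.py | egrep 'torque|pos|force'
python3 -m pendant '[{"tx":0,"ty":0,"tz":-1.5,"spin":0,"jaw":1},{"tx":0,"ty":0,"tz":-1.5,"spin":0,"jaw":1},{"tx":0,"ty":0,"tz":0,"spin":0,"jaw":1},{"tx":0,"ty":0,"tz":0,"spin":0,"jaw":1}]' >/dev/null
python3 st.py | egrep 'torque|pos|force'
```

```text
time 9.617
joint_torque [-4.7000e-02 -3.0290e+01 -2.9813e+01 -2.0000e-03 -5.6000e-02  3.0000e-03]
tool_pos [482.737  53.839  64.977]
force [ 0.416  0.191 -0.172]
joint_torque [ 1.3000e-02 -2.9963e+01 -2.9301e+01  0.0000e+00  2.0000e-03  0.0000e+00]
tool_pos [482.937  53.624  62.28 ]
force [-0.572  0.446 -0.424]
joint_torque [ 4.0000e-03 -3.0019e+01 -2.9249e+01  0.0000e+00  1.0000e-03  0.0000e+00]
tool_pos [482.933  53.585  59.31 ]
force [-0.353 -0.036  0.389]
```

```bash
python3 -m pendant '[{"tx":0,"ty":0,"tz":-1.5,"spin":0,"jaw":1},{"tx":0,"ty":0,"tz":-1.5,"spin":0,"jaw":1},{"tx":0,"ty":0,"tz":0,"spin":0,"jaw":1},{"tx":0,"ty":0,"tz":0,"spin":0,"jaw":1}]' >/dev/null
python3 st.py | egrep 'torque|pos'
python3 -m pendant '[{"tx":0,"ty":0,"tz":-1.5,"spin":0,"jaw":1},{"tx":0,"ty":0,"tz":-1.5,"spin":0,"jaw":1},{"tx":0,"ty":0,"tz":0,"spin":0,"jaw":1},{"tx":0,"ty":0,"tz":0,"spin":0,"jaw":1}]' >/dev/null
python3 st.py | egrep 'torque|pos'
python3 - <<'E'
from h import *
a=vision.grab_frame('scene')[10:110,240:440]; w=vision.grab_frame('wrist')[160:360,180:420]
cv2.imwrite('pics/c8.png',cv2.hconcat([cv2.resize(a,(440,300),interpolation=2),cv2.resize(w,(360,300),interpolation=2)])[:,:,::-1])
E
```

```text
joint_torque [-1.0000e-03 -3.0063e+01 -2.9176e+01 -0.0000e+00  1.0000e-03 -0.0000e+00]
tool_pos [482.923  53.55   56.282]
joint_torque [-1.0000e-03 -3.0105e+01 -2.9102e+01 -0.0000e+00  1.0000e-03 -0.0000e+00]
tool_pos [482.923  53.57   53.289]
```

View pics/c8.png

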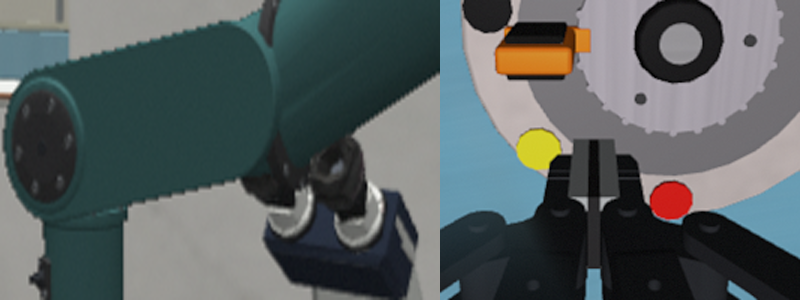

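The forearm now overlaps the eyepiece cups in the picture, at about (270,185), with torques still perfectly smooth. In the wrist part the fingers are on the pad_cw side of the tab, clear of it. Continuing guarded, using the torques.

```bash
python3 -m pendant '[{"tx":0,"ty":0,"tz":-1.5,"spin":0,"jaw":1},{"tx":0,"ty":0,"tz":-1.5,"spin":0,"jaw":1},{"tx":0,"ty":0,"tz":0,"spin":0,"jaw":1},{"tx":0,"ty":0,"tz":0,"spin":0,"jaw":1}]' >/dev/null
python3 st.py | egrep 'torque|pos'
python3 -m pendant '[{"tx":0,"ty":0,"tz":-1.5,"spin":0,"jaw":1},{"tx":0,"ty":0,"tz":-1.5,"spin":0,"jaw":1},{"tx":0,"ty":0,"tz":0,"spin":0,"jaw":1},{"tx":0,"ty":0,"tz":0,"spin":0,"jaw":1}]' >/dev/null
python3 st.py | egrep 'torque|pos'
```

```text
joint_torque [-0.0000e+00 -3.0156e+01 -2.9033e+01 -0.0000e+00  1.0000e-03 -0.0000e+00]
tool_pos [482.871  53.561  50.24 ]
joint_torque [-1.0000e-03 -3.0192e+01 -2.8951e+01 -0.0000e+00  1.0000e-03 -0.0000e+00]
tool_pos [482.9    53.563  47.269]
```

```bash
python3 -m pendant '[{"tx":0,"ty":0,"tz":-1.5,"spin":0,"jaw":1},{"tx":0,"ty":0,"tz":-1.5,"spin":0,"jaw":1},{"tx":0,"ty":0,"tz":0,"spin":0,"jaw":1},{"tx":0,"ty":0,"tz":0,"spin":0,"jaw":1}]' >/dev/null
python3 st.py | egrep 'torque|pos'
```

```text
joint_torque [-0.0000e+00 -3.0238e+01 -2.8874e+01 -0.0000e+00  1.0000e-03 -0.0000e+00]
tool_pos [482.945  53.549  44.3  ]
```

```bash
python3 -m pendant '[{"tx":0,"ty":0,"tz":-1.5,"spin":0,"jaw":1},{"tx":0,"ty":0,"tz":-1.5,"spin":0,"jaw":1},{"tx":0,"ty":0,"tz":0,"spin":0,"jaw":1},{"tx":0,"ty":0,"tz":0,"spin":0,"jaw":1}]' >/dev/null
python3 st.py | egrep 'torque|pos|force'
python3 -m pendant '[{"tx":0,"ty":0,"tz":-1.5,"spin":0,"jaw":1},{"tx":0,"ty":0,"tz":-1.5,"spin":0,"jaw":1},{"tx":0,"ty":0,"tz":0,"spin":0,"jaw":1},{"tx":0,"ty":0,"tz":0,"spin":0,"jaw":1}]' >/dev/null
python3 st.py | egrep 'torque|pos|force'
```

```text
joint_torque [-1.0000e-03 -3.0284e+01 -2.8796e+01 -0.0000e+00  1.0000e-03 -0.0000e+00]
tool_pos [482.926  53.562  41.276]
force [-0.104 -0.193 -0.347]
joint_torque [-0.0000e+00 -3.0331e+01 -2.8716e+01 -0.0000e+00  1.0000e-03 -0.0000e+00]
tool_pos [482.919  53.564  38.295]
force [-0.539  0.321 -0.576]
```

```bash
python3 -m pendant '[{"tx":0,"ty":0,"tz":-1.5,"spin":0,"jaw":1},{"tx":0,"ty":0,"tz":-1.5,"spin":0,"jaw":1},{"tx":0,"ty":0,"tz":0,"spin":0,"jaw":1},{"tx":0,"ty":0,"tz":0,"spin":0,"jaw":1}]' >/dev/null
python3 st.py | egrep 'torque|pos|force'
python3 -m pendant '[{"tx":0.5,"ty":3,"tz":0,"spin":0,"jaw":1},{"tx":0.5,"ty":3,"tz":0,"spin":0,"jaw":1},{"tx":0.5,"ty":3,"tz":0,"spin":0,"jaw":1},{"tx":0,"ty":0,"tz":0,"spin":0,"jaw":1},{"tx":0,"ty":0,"tz":0,"spin":0,"jaw":1}]' >/dev/null
python3 st.py | egrep 'torque|pos|force|time'
```

```text
joint_torque [-1.0000e-03 -3.0378e+01 -2.8636e+01 -0.0000e+00  1.0000e-03 -0.0000e+00]
tool_pos [482.895  53.54   35.279]
force [0.332 0.118 0.448]
time 13.467
joint_torque [ 9.1000e-02 -3.0677e+01 -2.8727e+01  1.8000e-02 -4.0000e-03  7.0000e-03]
tool_pos [484.58   62.849  35.493]
force [ 0.224 -0.098 -1.125]
```

```bash
python3 -m pendant '[{"tx":0.5,"ty":3,"tz":0,"spin":0,"jaw":1},{"tx":0.3,"ty":3,"tz":0,"spin":0,"jaw":1},{"tx":-0.8,"ty":3.4,"tz":0,"spin":-5,"jaw":1},{"tx":-0.5,"ty":3.5,"tz":0,"spin":-5,"jaw":1},{"tx":0,"ty":0,"tz":0,"spin":0,"jaw":1}]'; python3 st.py | egrep torque
cat > tab.py <<'E'
from h import *
s=r.state(); im=vision.grab_frame('wrist'); C=cam('wrist',s); b=blobs(im,(150,0,520,330)); ax=np.array([523.4,80.2])
for n in b:
    c,a=b[n]; d=cast(c,78 if n=='orange' else 42.5,C)[:2]-ax; print(n,a,np.arctan2(d[1],d[0]).round(3),np.hypot(*d).round(1))
print(s['tool_pos'].round(1),s['time'])
E
python3 tab.py
```

```text
time: 13.88
tool_pos: [485.0, 75.4, 35.8]
orientation: [0.696, 0.13, 0.694, -0.131]
force: [2.5, -0.8, -0.0]
opening: 0.0
joint_torque [  0.912 -30.926 -27.715   0.388   0.749   0.644]
green 1256 1.051 75.9
blue 1140 1.925 75.9
orange 1431 2.84 49.5
[485.   75.4  35.8] 13.8833
```

Contact is made and the tab turns (2.93 to 2.84). Continuing along the arc.

```bash
python3 -m pendant '[{"tx":-0.4,"ty":3.5,"tz":0,"spin":-5,"jaw":1},{"tx":0,"ty":3.5,"tz":0,"spin":-5,"jaw":1},{"tx":0.3,"ty":3.5,"tz":0,"spin":-5,"jaw":1},{"tx":0.7,"ty":3.4,"tz":0,"spin":-5,"jaw":1},{"tx":1,"ty":3.4,"tz":0,"spin":-5,"jaw":1}]'; python3 st.py | egrep torque; python3 tab.py
python3 -m pendant '[{"tx":1.2,"ty":3.3,"tz":0,"spin":-5,"jaw":1},{"tx":1.5,"ty":3.2,"tz":0,"spin":-5,"jaw":1},{"tx":1.8,"ty":3,"tz":0,"spin":-5,"jaw":1},{"tx":2.1,"ty":2.8,"tz":0,"spin":-5,"jaw":1},{"tx":0,"ty":0,"tz":0,"spin":0,"jaw":1}]'; python3 st.py | egrep torque; python3 tab.py
```

```text
time: 14.35
tool_pos: [486.3, 91.4, 35.8]
orientation: [0.651, 0.278, 0.649, -0.279]
force: [1.7, -5.1, 0.1]
opening: 0.1
joint_torque [  2.112 -31.19  -27.75    1.459   0.433  -0.952]
green 1178 1.041 76.0
blue 958 1.915 75.7
orange 1436 2.407 49.4
red 621 -1.744 76.1
[486.3  91.4  35.8] 14.35
time: 14.82
tool_pos: [493.2, 103.5, 35.8]
orientation: [0.594, 0.385, 0.591, -0.387]
force: [3.6, -4.5, 0.6]
opening: -0.1
joint_torque [  3.015 -31.84  -27.629   1.664   0.669   0.531]
green 1143 1.048 75.9
blue 860 1.922 75.7
orange 1445 2.029 49.5
red 703 -1.737 76.2
[493.2 103.5  35.8] 14.8167
```

```bash
python3 -m pendant '[{"tx":2.3,"ty":2.6,"tz":0,"spin":-5,"jaw":1},{"tx":2.5,"ty":2.4,"tz":0,"spin":-5,"jaw":1},{"tx":2.7,"ty":2.2,"tz":0,"spin":-5,"jaw":1},{"tx":2.9,"ty":2,"tz":0,"spin":-5,"jaw":1},{"tx":3.1,"ty":1.7,"tz":0,"spin":-5,"jaw":1}]'; python3 st.py | egrep torque
python3 -m pendant '[{"tx":3.2,"ty":1.4,"tz":0,"spin":-5,"jaw":1},{"tx":3.3,"ty":1.1,"tz":0,"spin":-5,"jaw":1},{"tx":3.3,"ty":0.9,"tz":0,"spin":-5,"jaw":1},{"tx":0,"ty":0,"tz":0,"spin":0,"jaw":1},{"tx":0,"ty":0,"tz":0,"spin":0,"jaw":1}]'; python3 st.py | egrep torque; python3 tab.py
```

```text
time: 15.28
tool_pos: [505.3, 113.4, 35.7]
orientation: [-0.495, -0.504, -0.494, 0.507]
force: [-1.2, -7.7, 3.2]
opening: 0.3
joint_torque [  3.663 -32.576 -28.389   2.288  -0.745  -0.942]
time: 15.7
tool_pos: [515.0, 116.5, 35.6]
orientation: [-0.426, -0.563, -0.424, 0.567]
force: [-1.2, -6.7, 1.9]
opening: 0.2
joint_torque [ 3.9830e+00 -3.3094e+01 -2.8592e+01  2.3420e+00 -6.7900e-01 -2.8000e-02]
green 913 1.046 75.8
blue 648 1.916 75.8
yellow 666 -2.608 75.8
orange 1390 1.331 49.8
red 898 -1.737 76.3
[515.  116.5  35.6] 15.7
```

```bash
python3 -m pendant '[{"tx":3.4,"ty":0.6,"tz":0,"spin":-5,"jaw":1},{"tx":3.5,"ty":0.3,"tz":0,"spin":-5,"jaw":1},{"tx":1,"ty":0,"tz":0,"spin":0,"jaw":1},{"tx":0,"ty":0,"tz":0,"spin":0,"jaw":1},{"tx":0,"ty":0,"tz":0,"spin":0,"jaw":1}]'; python3 tab.py
python3 - <<'E'
from h import *
T=cam('top'); im=vision.grab_frame('top'); print(blobs(im,(205,150,305,258)))
# orange geometry in wrist: top face long axis
s=r.state(); im=vision.grab_frame('wrist'); np.save('pics/wl.npy',im); C=cam('wrist',s)
h=cv2.cvtColor(im,cv2.COLOR_RGB2HSV); 
m=((h[...,0]>=10)&(h[...,0]<=22)&(h[...,1]>150)&(h[...,2]>180)).astype(np.uint8); m[330:]=0
N,l,st,c=cv2.connectedComponentsWithStats(m); i=1+np.argmax(st[1:,4]); cn=cv2.findContours((l==i).astype(np.uint8),0,1)[0][0]
print(st[i]); bx=cv2.boxPoints(cv2.minAreaRect(cn)); P=np.array([cast(p,78,C)[:2] for p in bx]); print(bx.round(),P.round(1)); 
d=P.mean(0)-[523.4,80.2]; print('top face centre',np.arctan2(d[1],d[0]),np.hypot(*d))
for k in range(4): e=P[(k+1)%4]-P[k]; print(np.hypot(*e).round(1),np.arctan2(e[1],e[0]).round(3))
E
```

```text
time: 16.17
tool_pos: [521.8, 117.1, 35.6]
orientation: [-0.375, -0.597, -0.373, 0.602]
force: [-3.9, -9.6, 3.6]
opening: 0.1
green 845 1.046 75.7
blue 95 1.831 76.9
yellow 702 -2.608 75.8
orange 1168 1.179 52.1
red 955 -1.736 76.3
[521.8 117.1  35.6] 16.1667
{'blue': (array([219.44, 223.74]), np.int32(50)), 'yellow': (array([272.25806452, 244.25806452]), np.int32(62)), 'red': (array([290.7       , 219.26666667]), np.int32(60))}
[214 246  54  21 909]
[[213. 250.]
 [266. 246.]
 [268. 263.]
 [215. 267.]] [[551.2 138.9]
 [542.3 116. ]
 [534.2 119.4]
 [543.3 142.7]]
top face centre 1.1947488414236103 52.70594795731102
24.6 -1.94
8.8 2.746
25.0 1.203
8.8 -0.447
```

```bash
cat > top.py <<'E'
from h import *
s=r.state(); im=vision.grab_frame('wrist'); C=cam('wrist',s)
h=cv2.cvtColor(im,cv2.COLOR_RGB2HSV); ax=np.array([523.4,80.2])
m=((h[...,0]>=10)&(h[...,0]<=22)&(h[...,1]>150)&(h[...,2]>180)).astype(np.uint8); m[330:]=0
N,l,st,c=cv2.connectedComponentsWithStats(m); i=1+np.argmax(st[1:,4]); cn=cv2.findContours((l==i).astype(np.uint8),0,1)[0][0]
P=np.array([cast(p,78,C)[:2] for p in cv2.boxPoints(cv2.minAreaRect(cn))]); d=P.mean(0)-ax
print('tab centre ang',np.arctan2(d[1],d[0]).round(3),np.hypot(*d).round(1),'sides',[(np.hypot(*e).round(1),np.arctan2(e[1],e[0]).round(3)) for e in (P[1]-P[0],P[2]-P[1])])
b=blobs(im,(0,0,560,330))
for n in b:
    if n!='orange': c,a=b[n]; d=cast(c,42.5,C)[:2]-ax; print(n,a,np.arctan2(d[1],d[0]).round(3),np.hypot(*d).round(1))
print(s['time'],s['tool_pos'].round(1),s['joints'].round(2),s['force'].round(1))
E
python3 -m pendant '[{"tx":3.5,"ty":0,"tz":0,"spin":-5,"jaw":1},{"tx":1.5,"ty":-0.1,"tz":0,"spin":-2,"jaw":1},{"tx":0,"ty":0,"tz":0,"spin":0,"jaw":1},{"tx":0,"ty":0,"tz":0,"spin":0,"jaw":1}]'; python3 top.py
```

```text
time: 16.65
tool_pos: [526.3, 116.8, 35.6]
orientation: [-0.338, -0.619, -0.336, 0.624]
force: [-6.5, -9.4, 5.3]
opening: -0.3
tab centre ang 1.073 52.7 sides [(np.float64(24.6), np.float64(-2.06)), (np.float64(8.8), np.float64(2.626))]
green 721 1.041 76.3
yellow 727 -2.607 75.9
red 1003 -1.737 76.3
16.65 [526.3 116.8  35.6] [ 0.12  0.16  1.62 -0.01  1.36  2.27] [-6.5 -9.4  5.3]
```

```bash
python3 -m pendant '[{"tx":1,"ty":0,"tz":0,"spin":-1,"jaw":1},{"tx":0,"ty":0,"tz":0,"spin":0,"jaw":1},{"tx":0,"ty":0,"tz":0,"spin":0,"jaw":1}]'; python3 top.py
```

```text
time: 16.95
tool_pos: [527.0, 116.8, 35.6]
orientation: [-0.333, -0.622, -0.331, 0.627]
force: [-5.7, -9.1, 4.8]
opening: 0.1
tab centre ang 1.056 52.8 sides [(np.float64(24.6), np.float64(-2.076)), (np.float64(8.8), np.float64(2.611))]
green 675 1.039 76.4
yellow 733 -2.608 75.9
red 1005 -1.737 76.3
16.95 [527.  116.8  35.6] [ 0.12  0.16  1.62 -0.01  1.37  2.28] [-5.7 -9.1  4.8]
```

```bash
python3 -m pendant '[{"tx":-3,"ty":0,"tz":0,"spin":0,"jaw":1},{"tx":-5,"ty":0.5,"tz":0,"spin":0,"jaw":1},{"tx":-6,"ty":2,"tz":0,"spin":0,"jaw":1},{"tx":-4,"ty":2,"tz":0,"spin":0,"jaw":1},{"tx":0,"ty":0,"tz":0,"spin":0,"jaw":1}]'; python3 top.py
python3 -m pendant '[{"tx":0,"ty":0,"tz":8,"spin":0,"jaw":1},{"tx":0,"ty":0,"tz":15,"spin":0,"jaw":1},{"tx":0,"ty":0,"tz":20,"spin":0,"jaw":1},{"tx":0,"ty":0,"tz":15,"spin":0,"jaw":1},{"tx":0,"ty":0,"tz":8,"spin":0,"jaw":1}]'
python3 -m pendant '[{"tx":0,"ty":0,"tz":0,"spin":0,"jaw":1},{"tx":0,"ty":0,"tz":0,"spin":0,"jaw":1},{"tx":0,"ty":0,"tz":0,"spin":0,"jaw":1}]';python3 top.py
```

```text
time: 17.42
tool_pos: [510.1, 125.6, 35.2]
orientation: [-0.331, -0.624, -0.332, 0.625]
force: [-0.7, -0.3, 0.2]
opening: -0.1
tab centre ang 1.092 52.8 sides [(np.float64(24.8), np.float64(-2.044)), (np.float64(8.9), np.float64(2.636))]
green 780 1.039 76.5
blue 73 1.835 79.2
yellow 805 -2.608 75.9
red 1131 -1.737 76.4
17.4167 [510.1 125.6  35.2] [0.13 0.13 1.66 0.   1.35 2.3 ] [-0.7 -0.3  0.2]
time: 17.88
tool_pos: [513.1, 125.1, 104.6]
orientation: [0.332, 0.626, 0.33, -0.623]
force: [0.4, -0.8, 0.5]
opening: 0.4
time: 18.13
tool_pos: [510.8, 124.6, 100.4]
orientation: [-0.331, -0.624, -0.331, 0.626]
force: [-0.9, -0.3, -0.8]
opening: 0.5
tab centre ang 1.091 52.8 sides [(np.float64(24.5), np.float64(-2.041)), (np.float64(8.8), np.float64(2.651))]
green 437 1.041 76.5
blue 397 1.921 75.6
yellow 451 -2.608 75.8
red 587 -1.738 76.2
18.1333 [510.8 124.6 100.4] [0.13 0.08 1.58 0.   1.49 2.3 ] [-0.9 -0.3 -0.8]
```

Backing off dragged the tab back to about 1.095 (goal 1.053). I go down again and nudge it a little further.

```bash
python3 -m pendant '[{"tx":0,"ty":0,"tz":-8,"spin":0,"jaw":1},{"tx":0,"ty":0,"tz":-16,"spin":0,"jaw":1},{"tx":0,"ty":0,"tz":-20,"spin":0,"jaw":1},{"tx":0,"ty":0,"tz":-15,"spin":0,"jaw":1},{"tx":0,"ty":0,"tz":-6,"spin":0,"jaw":1}]'
python3 -m pendant '[{"tx":0,"ty":0,"tz":0,"spin":0,"jaw":1},{"tx":5,"ty":-3,"tz":0,"spin":0,"jaw":1},{"tx":5,"ty":-3,"tz":0,"spin":0,"jaw":1},{"tx":3.5,"ty":-2,"tz":0,"spin":0,"jaw":1},{"tx":0,"ty":0,"tz":0,"spin":0,"jaw":1}]';python3 top.py
```

```text
time: 18.6
tool_pos: [508.6, 124.3, 32.2]
orientation: [-0.33, -0.623, -0.332, 0.627]
force: [-0.3, 0.6, -0.9]
opening: 0.0
time: 19.02
tool_pos: [526.6, 116.4, 37.6]
orientation: [0.331, 0.626, 0.33, -0.624]
force: [0.2, 0.3, 0.2]
opening: 0.1
tab centre ang 1.068 52.8 sides [(np.float64(24.8), np.float64(-2.066)), (np.float64(8.8), np.float64(2.613))]
green 685 1.041 76.5
yellow 730 -2.607 75.9
red 1005 -1.736 76.4
19.0167 [526.6 116.4  37.6] [0.11 0.15 1.63 0.   1.36 2.28] [0.2 0.3 0.2]
```

```bash
python3 -m pendant '[{"tx":1,"ty":-0.5,"tz":0,"spin":0,"jaw":1},{"tx":0.5,"ty":-0.3,"tz":0,"spin":0,"jaw":1},{"tx":0,"ty":0,"tz":0,"spin":0,"jaw":1},{"tx":0,"ty":0,"tz":0,"spin":0,"jaw":1},{"tx":0,"ty":0,"tz":0,"spin":0,"jaw":1}]';python3 top.py
```

```text
time: 19.48
tool_pos: [526.4, 115.9, 36.5]
orientation: [0.331, 0.625, 0.331, -0.625]
force: [-0.5, 0.5, 0.6]
opening: 0.2
tab centre ang 1.068 52.7 sides [(np.float64(24.6), np.float64(-2.064)), (np.float64(8.8), np.float64(2.614))]
green 653 1.038 76.3
yellow 732 -2.608 75.9
red 1009 -1.737 76.4
19.4833 [526.4 115.9  36.5] [ 0.11  0.15  1.63 -0.    1.36  2.28] [-0.5  0.5  0.6]
```

```bash
python3 -m pendant '[{"tx":0.9,"ty":-0.5,"tz":0,"spin":0,"jaw":1},{"tx":0.9,"ty":-0.5,"tz":0,"spin":0,"jaw":1},{"tx":0,"ty":0,"tz":0,"spin":0,"jaw":1},{"tx":0,"ty":0,"tz":0,"spin":0,"jaw":1},{"tx":0,"ty":0,"tz":0,"spin":0,"jaw":1}]';python3 top.py
```

```text
time: 19.95
tool_pos: [528.2, 115.1, 36.5]
orientation: [-0.331, -0.625, -0.331, 0.625]
force: [-1.2, 2.5, 0.9]
opening: 0.3
tab centre ang 1.027 52.7 sides [(np.float64(24.6), np.float64(-2.103)), (np.float64(8.8), np.float64(2.581))]
green 541 1.03 76.1
yellow 725 -2.608 75.9
red 1000 -1.737 76.3
19.95 [528.2 115.1  36.5] [0.11 0.16 1.62 0.   1.36 2.28] [-1.2  2.5  0.9]
```

```bash
python3 -m pendant '[{"tx":-2,"ty":1.1,"tz":0,"spin":0,"jaw":1},{"tx":-4,"ty":2.3,"tz":0,"spin":0,"jaw":1},{"tx":-5,"ty":3,"tz":0,"spin":0,"jaw":1},{"tx":-3,"ty":2,"tz":0,"spin":0,"jaw":1},{"tx":0,"ty":0,"tz":0,"spin":0,"jaw":1}]'
python3 -m pendant '[{"tx":0,"ty":0,"tz":8,"spin":0,"jaw":1},{"tx":0,"ty":0,"tz":15,"spin":0,"jaw":1},{"tx":0,"ty":0,"tz":20,"spin":0,"jaw":1},{"tx":0,"ty":0,"tz":15,"spin":0,"jaw":1},{"tx":0,"ty":0,"tz":8,"spin":0,"jaw":1}]'
python3 -m pendant '[{"tx":0,"ty":0,"tz":0,"spin":0,"jaw":1},{"tx":0,"ty":0,"tz":0,"spin":0,"jaw":1},{"tx":0,"ty":0,"tz":0,"spin":0,"jaw":1}]';python3 top.py
```

```text
time: 20.42
tool_pos: [513.4, 123.6, 36.4]
orientation: [-0.331, -0.625, -0.331, 0.625]
force: [0.2, -0.4, 0.6]
opening: -0.0
time: 20.83
tool_pos: [515.9, 123.3, 105.7]
orientation: [0.331, 0.627, 0.33, -0.623]
force: [0.7, 0.5, -1.2]
opening: -0.2
time: 21.08
tool_pos: [513.6, 123.1, 101.4]
orientation: [-0.331, -0.624, -0.331, 0.626]
force: [0.1, -0.8, -0.5]
opening: 0.0
tab centre ang 1.025 52.8 sides [(np.float64(24.5), np.float64(-2.108)), (np.float64(8.7), np.float64(2.587))]
green 384 1.038 77.2
blue 373 1.916 75.4
yellow 447 -2.606 75.7
red 574 -1.736 76.3
21.0833 [513.6 123.1 101.4] [ 0.13  0.08  1.57 -0.    1.49  2.3 ] [ 0.1 -0.8 -0.5]
```

Tab is now at about 1.03 against the goal of 1.05 (under 2 mm at the pointer). I move over the lamp button, check the tab once more from there, then press.

```bash
python3 -m pendant '[{"tx":6,"ty":-5,"tz":4,"spin":0,"jaw":1},{"tx":20,"ty":-17,"tz":0,"spin":0,"jaw":1},{"tx":28,"ty":-23,"tz":0,"spin":0,"jaw":1},{"tx":20,"ty":-17,"tz":0,"spin":0,"jaw":1},{"tx":9,"ty":-7,"tz":0,"spin":0,"jaw":1}]'
python3 -m pendant '[{"tx":0,"ty":0,"tz":0,"spin":0,"jaw":1},{"tx":0,"ty":0,"tz":0,"spin":0,"jaw":1},{"tx":0,"ty":0,"tz":0,"spin":0,"jaw":1},{"tx":0,"ty":0,"tz":0,"spin":0,"jaw":1}]';python3 top.py; python3 - <<'E'
from h import *
w=vision.grab_frame('wrist'); t=vision.grab_frame('top')[130:290,160:320]
cv2.imwrite('pics/c9.png',cv2.hconcat([cv2.resize(w,(467,350)),cv2.resize(t,(330,350),interpolation=2)])[:,:,::-1])
E
```

```text
time: 21.55
tool_pos: [599.4, 51.3, 105.6]
orientation: [-0.33, -0.625, -0.33, 0.626]
force: [0.6, 0.0, 0.0]
opening: 0.2
time: 21.88
tool_pos: [596.3, 55.3, 106.4]
orientation: [-0.331, -0.625, -0.331, 0.625]
force: [-0.3, -0.2, 0.2]
opening: 0.1
tab centre ang 0.668 64.0 sides [(np.float64(0.0), np.float64(0.0)), (np.float64(1.2), np.float64(1.803))]
green 210 1.023 76.0
blue 1 -1.05 92.3
red 373 -1.736 76.4
21.8833 [596.3  55.3 106.4] [-0.    0.23  1.39  0.    1.52  2.16] [-0.3 -0.2  0.2]
```

View pics/c9.png

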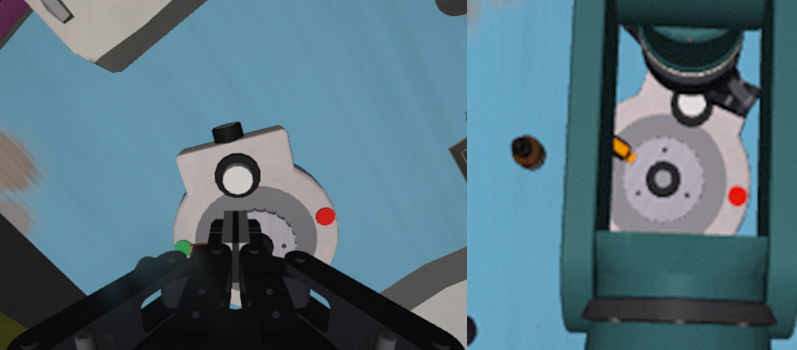

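The wrist view shows the lamp button ahead of the closed fingertips. The top crop shows the tab pointing towards the (hidden) green dot and the oil bottle standing. Now I press.

```bash
python3 -m pendant '[{"tx":0.5,"ty":-1.4,"tz":-10,"spin":0,"jaw":1},{"tx":0,"ty":0,"tz":-20,"spin":0,"jaw":1},{"tx":0,"ty":0,"tz":-20,"spin":0,"jaw":1},{"tx":0,"ty":0,"tz":-12,"spin":0,"jaw":1},{"tx":0,"ty":0,"tz":-6,"spin":0,"jaw":1}]'
python3 -m pendant '[{"tx":0,"ty":0,"tz":-3,"spin":0,"jaw":1},{"tx":0,"ty":0,"tz":0,"spin":0,"jaw":1},{"tx":0,"ty":0,"tz":0,"spin":0,"jaw":1},{"tx":0,"ty":0,"tz":0,"spin":0,"jaw":1}]'
python3 -m pendant '[{"tx":0,"ty":0,"tz":-2,"spin":0,"jaw":1},{"tx":0,"ty":0,"tz":-2,"spin":0,"jaw":1},{"tx":0,"ty":0,"tz":-2,"spin":0,"jaw":1},{"tx":0,"ty":0,"tz":0,"spin":0,"jaw":1},{"tx":0,"ty":0,"tz":0,"spin":0,"jaw":1}]'
```

```text
time: 22.45
tool_pos: [595.7, 53.0, 35.3]
orientation: [-0.33, -0.623, -0.332, 0.627]
force: [-1.0, 0.9, 0.1]
opening: -0.1
time: 22.78
tool_pos: [598.8, 52.9, 36.9]
orientation: [0.331, 0.626, 0.33, -0.624]
force: [0.7, -0.7, 0.5]
opening: -0.2
time: 23.2
tool_pos: [597.5, 52.9, 29.2]
orientation: [-0.331, -0.625, -0.331, 0.625]
force: [0.4, -0.5, 0.5]
opening: -0.0
```

```bash
python3 -m pendant '[{"tx":0,"ty":0,"tz":-1.5,"spin":0,"jaw":1},{"tx":0,"ty":0,"tz":-1.5,"spin":0,"jaw":1},{"tx":0,"ty":0,"tz":-1,"spin":0,"jaw":1},{"tx":0,"ty":0,"tz":0,"spin":0,"jaw":1},{"tx":0,"ty":0,"tz":0,"spin":0,"jaw":1}]'
python3 -m pendant '[{"tx":0,"ty":0,"tz":-1,"spin":0,"jaw":1},{"tx":0,"ty":0,"tz":-1,"spin":0,"jaw":1},{"tx":0,"ty":0,"tz":-1,"spin":0,"jaw":1},{"tx":0,"ty":0,"tz":0,"spin":0,"jaw":1},{"tx":0,"ty":0,"tz":0,"spin":0,"jaw":1}]'
```

```text
time: 23.62
tool_pos: [597.9, 52.9, 25.8]
orientation: [0.331, 0.625, 0.331, -0.625]
force: [-0.5, -0.6, 1.6]
opening: -0.2
time: 24.03
tool_pos: [597.9, 52.9, 22.8]
orientation: [0.331, 0.625, 0.331, -0.625]
force: [-0.4, -0.6, 3.3]
opening: -0.3
```

```bash
python3 -m pendant '[{"tx":0,"ty":0,"tz":-1,"spin":0,"jaw":1},{"tx":0,"ty":0,"tz":-1,"spin":0,"jaw":1},{"tx":0,"ty":0,"tz":0,"spin":0,"jaw":1},{"tx":0,"ty":0,"tz":0,"spin":0,"jaw":1}]'
python3 -m pendant '[{"tx":0,"ty":0,"tz":-1,"spin":0,"jaw":1},{"tx":0,"ty":0,"tz":-1,"spin":0,"jaw":1},{"tx":0,"ty":0,"tz":0,"spin":0,"jaw":1},{"tx":0,"ty":0,"tz":0,"spin":0,"jaw":1}]'; python3 st.py | egrep 'torque|force'
```

```text
time: 24.37
tool_pos: [597.9, 52.8, 20.7]
orientation: [0.331, 0.625, 0.331, -0.625]
force: [-0.4, -0.1, 4.5]
opening: 0.2
time: 24.7
tool_pos: [598.0, 52.9, 20.1]
orientation: [0.331, 0.625, 0.331, -0.625]
force: [-4.4, 0.5, 9.8]
opening: 0.3
joint_torque [-1.3200e-01 -3.5976e+01 -2.6070e+01  3.7000e-02 -1.1810e+00 -1.0000e-03]
force [-4.437  0.539  9.849]
```

The button reached its stop (force jumped to 9.8 N with no further travel). One small extra press, then release and lift clear.

```bash
python3 -m pendant '[{"tx":0,"ty":0,"tz":-1,"spin":0,"jaw":1},{"tx":0,"ty":0,"tz":0,"spin":0,"jaw":1},{"tx":0,"ty":0,"tz":0,"spin":0,"jaw":1}]'
python3 -m pendant '[{"tx":0,"ty":0,"tz":5,"spin":0,"jaw":1},{"tx":0,"ty":0,"tz":10,"spin":0,"jaw":1},{"tx":0,"ty":0,"tz":20,"spin":0,"jaw":1},{"tx":0,"ty":0,"tz":25,"spin":0,"jaw":1},{"tx":0,"ty":0,"tz":25,"spin":0,"jaw":1}]'
python3 -m pendant '[{"tx":-20,"ty":20,"tz":15,"spin":0,"jaw":1},{"tx":-25,"ty":25,"tz":5,"spin":0,"jaw":1},{"tx":-20,"ty":20,"tz":0,"spin":0,"jaw":1},{"tx":-10,"ty":10,"tz":0,"spin":0,"jaw":1},{"tx":-5,"ty":0,"tz":0,"spin":0,"jaw":1}]'
python3 -m pendant '[{"tx":0,"ty":0,"tz":0,"spin":0,"jaw":1},{"tx":0,"ty":0,"tz":0,"spin":0,"jaw":1},{"tx":0,"ty":0,"tz":0,"spin":0,"jaw":1},{"tx":0,"ty":0,"tz":0,"spin":0,"jaw":1}]'; python3 top.py
```

```text
time: 24.95
tool_pos: [598.0, 52.9, 20.0]
orientation: [0.331, 0.625, 0.331, -0.625]
force: [-5.0, -0.3, 13.2]
opening: 0.2
time: 25.37
tool_pos: [596.6, 52.9, 101.7]
orientation: [-0.33, -0.624, -0.331, 0.626]
force: [0.6, 0.6, 0.5]
opening: -0.1
time: 25.78
tool_pos: [516.2, 129.6, 122.0]
orientation: [-0.331, -0.624, -0.332, 0.625]
force: [0.9, -0.0, -0.3]
opening: 0.0
time: 26.12
tool_pos: [518.5, 126.9, 122.0]
orientation: [-0.33, -0.625, -0.33, 0.625]
force: [-1.0, 0.5, 0.4]
opening: -0.1
tab centre ang 1.024 53.0 sides [(np.float64(24.3), np.float64(-2.106)), (np.float64(8.7), np.float64(2.598))]
green 342 1.041 76.8
blue 340 1.923 75.6
yellow 380 -2.609 75.8
red 483 -1.736 76.2
26.1167 [518.5 126.9 122. ] [ 0.13  0.08  1.53 -0.    1.53  2.3 ] [-1.   0.5  0.4]
```

```bash
python3 -c "
from bench import r
print(r.hand_in())"
```

```text
the job is handed in; nothing more can be done
None
```

I turned the selector clockwise to the green dot with the closed fingertips pushing only on pad_cw. I then pressed the lamp button fully down, let it go and lifted clear. The job was handed in at about 26 s, with the arm touching nothing.

**Selector:** the last wrist-camera check, after the press, puts the tab at a world angle of about 1.02 to 1.035 rad. The green dot is at 1.04 directly, or 1.053 when worked out from all the dots. The pointer is therefore about 1 to 2 mm past the dot's centre, well inside the dot. My first attempt was dragged back about 0.04 rad when I backed off. I gave it a second nudge before pressing, and it then stayed put.

**Lamp:** the button's travel ended at a hard stop (9.8 N, then 13.2 N with no further movement), and the force returned to zero on release.

**Checks that disagreed:**
- **Finger length:** the finger ends sit about 35 mm above the reported TCP, not at it. My first pushing pass went over the tab without touching it.
- **Microscope:** the near microscope's eyepieces looked very close to the forearm, and in one picture the forearm overlapped them. Joint torques stayed smooth throughout the descent, and a later top view showed the forearm is an open fork. I take that as no contact, but I did not confirm it with another picture.
- **Loose objects:** I did not re-measure the bottles, cup or counter at the end. The oil bottle still looked upright in the last top view, and the tool was never moved near any of them.

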